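Put the balance weights back in their tray

ROBOT

A 7-joint arm with a two-finger parallel gripper is mounted at the origin on the work surface. World frame = base frame: x ahead of the robot, y to its left, z up, the work surface at z = 0. Lengths are in m, angles in rad, forces in N, time in s.
With the tool pointing down it reaches from about 0.375 to 0.925 m from the base axis. Payload 3.1 kg.
Tool frame: the origin (TCP) lies on the centre line of the jaws, within the pads' length; the fingertips stand 11 mm ahead of it and the grasp point (between the pads) lies 8 mm behind it; y points along the fingers, x is the direction in which the jaws open and shut, and the axes are right-handed (so a half turn about y gives the same grasp; the last joint's range is limited). The gripper opens to 85 mm and grips with 20 to 120 N. Pads are 22 mm wide; open, the fingers measure 114 mm over their backs; the gripper's body (76 mm by 85 mm) begins 54 mm behind the grasp point. The pads swing forward as they close: fully open they stand 13 mm farther back than shut.
Start: joints at [1.195, 0.383, 0.044, 1.598, -0.018, 1.161, -0.05], TCP at [0.178, -0.625, 0.206] pointing down, gripper open.
Joint ranges: [-2.61, 2.61], [-0.41, 2.15], [-1.48, 1.57], [0, 2.5], [-1.57, 4.71], [0.05, 1.97], [-2.85, 2.85]. Speed limits (rad/s): [2.79, 2.79, 3.14, 3.14, 3.14, 3.14, 3.14].

INTERFACE

Orientations are given as a 3x3 rotation matrix whose columns are the frame's x, y, z axes.
In Python, from cell import arm gives the robot as it stands.
- The arm moves only by the tool carry_out, never from a script. Its argument "rows" is text: rows parted by semicolons, each of 7 numbers parted by spaces: the turn, a rotation vector about the tool's x, y, z in degrees, then the shift along the tool's x, y, z in m, then the opening, from 0 (shut) to 1 (fully open). In form: ax ay az tx ty tz grip; .... A call has 1 to 10 rows; each row shifts and turns the commanded pose from where the row before left it, along the tool's axes as they then stand; what a row does not reach is not made up. A row lasts 1/12 s, in which the tool goes at most 41.7 mm and 7.16 degrees, less where a joint would pass 70% of its speed; a pose out of reach is approached as far as the arm can. A call with a gripper value outside its range is refused whole. The fingers move at their own pace and stop on an object; "force" is the grip in N (left out, the last holds). Time passes only in rows, so rows that do not move let the fingers close. It gives the time, the measured TCP pose, the force and the opening at its end, in the units of the state.
- arm.get_state(): the state, without advancing time (a new reading comes with each control period).
- arm.grab_frame(name): name is "scene" or "top" or "wrist"; returns a dict with "color" (480x640x3 uint8, red, green, blue), "fx", "fy", "cx", "cy" (pixels), "D" ([k1, k2, p1, p2, k3] as OpenCV has them; the pictures are not rectified), "extrinsics" (4x4, takes a point from camera to world coordinates). Camera axes: x right, y down, z forward; pixel columns grow to the right and rows downward; lengths in m; the calibration is good to about 2 mm. A picture is of the moment at which its call begins. There is no depth.
- arm.job_done(): hands the job in, once; it reports no verdict.
The state is a dict: "time_s": time; "joints": joint angles; "qd": joint speeds; "tau": joint torques, N m; "tcp_pos": TCP position; "tool_rot": TCP orientation; "wrist_force": force on the tool from outside, world axes, zero at the start; "torque": the same for the moment, N m; "finger_gap": finger opening in m.
Only numpy, scipy, OpenCV 4.12 (cv2) and the standard library are available. Lean on these libraries where they do the work, as an engineer would, in place of code of your own. Each camera call takes 0.05 s, during which the arm holds its last target.

TASK

The balance check is done: put the weight set back in its wooden tray. Stand each of the three knobbed steel weights upright in the round well that goes with its size (the biggest in the widest, the smallest in the narrowest), setting it down without dropping or toppling it, and lay the forceps flat in the long trough. Leave the two plain steel cylinders without a knob, which are test specimens, standing where they are on the mat.

Things in the scene. Friction and masses are not known exactly. Their poses are not given: they have to be found in the camera images.
- weight_500_mid (a point): Large calibration weight, 500 g, polished steel with a knob: an upright cylinder 38 mm in diameter and 47 mm high, then a narrow neck and a round knob 25 mm wide; 63 mm high in all. This point is on its axis, half-way up (31.5 mm above the flat foot); z up. Stands at least 60 mm (centre to centre) from the other weights and specimens.
- weight_200_mid (a point): Medium calibration weight, 200 g, polished steel with a knob: an upright cylinder 28 mm in diameter and 34 mm high, then a narrow neck and a round knob 19 mm wide; 46 mm high in all. This point is on its axis, half-way up (23 mm above the flat foot); z up. Stands at least 60 mm (centre to centre) from the other weights and specimens.
- weight_50_mid (a point): Small calibration weight, 50 g, polished steel with a knob: an upright cylinder 18 mm in diameter and 21 mm high, then a narrow neck and a round knob 12 mm wide; 30 mm high in all. This point is on its axis, half-way up (15 mm above the flat foot); z up. Stands at least 60 mm (centre to centre) from the other weights and specimens.
- forceps_mid (a point): Weight forceps (tweezers), rigid, lying on their side: 124 mm long along x (towards the white tips), 10 mm high, 35 g. The middle 56 mm is a black grip sleeve 13 mm wide along y: grip across it. Steel blades either side, 4 to 10 mm wide. This point: middle of the length, half-way up (5 mm above what they lie on); z up.
- well_wide_floor (a point): Widest well, for the 500 g weight: round, 54 mm wide, 6 mm deep, felt floor, in a black insert 75 mm square, fixed. This point: centre of its floor; z up. The three wells stand in a row along y, 76 mm apart, in any order. Tray rim 13 mm above the floor. No room for fingers in the well: grip the weight with fingertips 8 mm or more above its foot.
- well_medium_floor (a point): Middle-sized well, for the 200 g weight: round, 44 mm wide, 6 mm deep, felt floor, in a black insert 75 mm square, fixed. This point: centre of its floor; z up. The three wells stand in a row along y, 76 mm apart, in any order. Tray rim 13 mm above the floor. No room for fingers in the well: grip the weight with fingertips 8 mm or more above its foot.
- well_narrow_floor (a point): Narrowest well, for the 50 g weight: round, 34 mm wide, 6 mm deep, felt floor, in a black insert 75 mm square, fixed. This point: centre of its floor; z up. The three wells stand in a row along y, 76 mm apart, in any order. Tray rim 13 mm above the floor. No room for fingers in the well: grip the weight with fingertips 8 mm or more above its foot.
- trough_floor (a point): Trough for the forceps (either way round), fixed in the tray: 28 mm wide (x), 155 mm long (y), 6 mm deep; a finger notch at its middle, as deep, 70 mm (x) by 46 mm (y), leaves room for the fingers. This point: middle of its floor; z up. The row of wells runs along y, 78 mm to +x. The wooden tray, 170 by 242 mm, has a rim 13 mm above this floor, 41 mm to -x.
- specimen_large_mid (a point): Larger test specimen, not part of the set: a plain upright steel cylinder without knob, 28 mm in diameter, 44 mm high, loose. This point: its centre, 22 mm above the foot; z up. Weights, forceps and specimens start on a grey mat 3 mm thick, left or right on the bench, the tray on the other side.
- specimen_small_mid (a point): Smaller test specimen, not part of the set: a plain upright steel cylinder without knob, 20 mm in diameter, 32 mm high, loose. This point: its centre, 16 mm above the foot; z up. A low balance, a lid and a beaker stand on the bench, well outside the mat and tray.
Not all that is in view belongs to the job. What is shaped like the part that bears forceps_mid but red is not meant.

How it is judged:
By the outcome, as a careful person would: the job done as asked, in the order asked, and still so for the second after the job is handed in, with the robot touching nothing.
It also fails if it takes over 125 s, if anything falls off the work surface, if the arm or the gripper's body presses on something with over 40 N, if the wrist force passes 120 N, or if a joint passes its speed limit or range.

## Working session

There is one attempt and no reset: what is moved stays moved. The work goes in short steps, Python scripts to look and compute and a tool call to move; the robot and the scene stay as the last step left them, time stands still between calls to the robot, and variables do not carry over. Pictures are saved under pics/ and viewed, and the job is handed in when it is done.

Besides the shell and the picture viewer there is one more tool, called after ">>>" as name(argument=value, ...) on one line, values as JSON. carry_out: Moves the arm, as the interface text tells. Its arguments: {"type":"object","properties":{"rows":{"type":"string"},"force":{"type":"number"}},"required":["rows"]}

```bash
mkdir -p pics; ls; python3 - <<'E'
from cell import arm
import cv2,json
s=arm.get_state()
for k in s: print(k,s[k])
for n in ["top","scene","wrist"]:
    f=arm.grab_frame(n)
    cv2.imwrite(f"pics/{n}0.png",f["color"][:,:,::-1])
    print(n,f["fx"],f["fy"],f["cx"],f["cy"],f["D"],f["extrinsics"])
E
```

```text
pics
time_s 0.0
joints [ 1.19520927  0.3838394   0.04383548  1.5995997  -0.01786212  1.16121896
 -0.04990159]
qd [ 0.00056796  0.0007612   0.00077128  0.00081591  0.0018074  -0.00060164
 -0.00100594]
tau [-3.57242225e-04 -4.33463287e+01  1.02444973e+00 -2.49512941e+01
  1.06806672e-02  1.13146272e-02 -3.91446832e-06]
tcp_pos [ 0.17794339 -0.62409945  0.20467255]
tool_rot [[ 2.74314962e-01 -9.03707162e-04  9.61639477e-01]
 [-9.61636203e-01  2.51590985e-03  2.74316393e-01]
 [-2.66729992e-03 -9.99996427e-01 -1.78885808e-04]]
wrist_force [ 0.06173183 -0.17789218 -0.08380606]
torque [-0.04460814  0.01135353  0.01908796]
finger_gap 0.08535701353905017
top 464.5281648252102 464.5281648252102 317.79532849046126 237.1887560984458 [-0.00604698  0.          0.          0.          0.        ] [[-0.02888192 -0.99768941  0.06149526  0.39852637]
 [-0.99932469  0.02742172 -0.02445822  0.02394427]
 [ 0.0227154  -0.06216013 -0.99780766  0.98391851]
 [ 0.          0.          0.          1.        ]]
scene 505.1995906437646 505.1995906437646 322.1417374374986 238.86373098595735 [-0.0466794  0.         0.         0.         0.       ] [[ 0.78331523  0.39450912 -0.48039547  0.85683289]
 [ 0.62152936 -0.51058191  0.59414422 -0.50372039]
 [-0.01088593 -0.76398211 -0.64514559  0.58386505]
 [ 0.          0.          0.          1.        ]]
wrist 345.00974173653793 345.00974173653793 315.4731946857122 248.73943172792983 [-0.05680029  0.          0.          0.          0.        ] [[ 0.27465583 -0.92114436 -0.27578477  0.24694283]
 [-0.96153975 -0.26381404 -0.07644254 -0.60494152]
 [-0.00234128  0.28617341 -0.95817498  0.37210506]
 [ 0.          0.          0.          1.        ]]
```

View pics/top0.png

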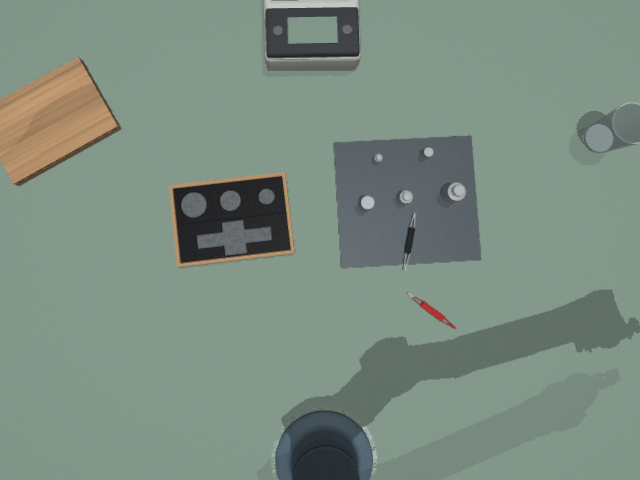

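View pics/scene0.png

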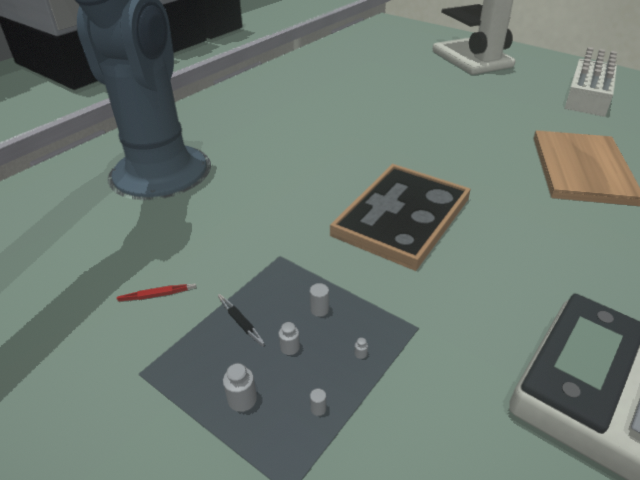

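View pics/wrist0.png

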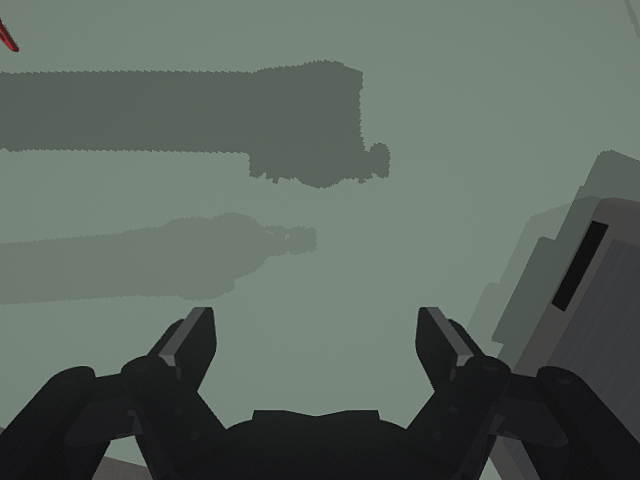

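Candidates (top image): 
- Knobbed weights are at (456,191) for 500 g, (406,197) for 200 g and (378,158) for 50 g.
- The plain cylinders at (367,203) and (428,152) are specimens and stay put. 
- The forceps are black at (410,240). The red ones at (432,311) are the decoy.
- The wells are at (194,205), (231,201) and (267,197), and the trough is at (234,238).

I'll check these in a close crop.

```bash
cat > h.py <<'E'
import numpy as np,cv2
from cell import arm
def ray(f,u,v):
    K=np.array([[f["fx"],0,f["cx"]],[0,f["fy"],f["cy"]],[0,0,1]])
    p=cv2.undistortPoints(np.array([[[u,v]]],float),K,np.array(f["D"],float))[0,0]
    E=np.array(f["extrinsics"]); d=E[:3,:3]@np.array([p[0],p[1],1]); return E[:3,3],d/np.linalg.norm(d)
def plane(f,u,v,z):
    o,d=ray(f,u,v); return (o+d*(z-o[2])/d[2])
def proj(f,P):
    K=np.array([[f["fx"],0,f["cx"]],[0,f["fy"],f["cy"]],[0,0,1]])
    E=np.linalg.inv(np.array(f["extrinsics"]))
    return cv2.projectPoints(np.array(P,float).reshape(-1,3),cv2.Rodrigues(E[:3,:3])[0],E[:3,3],K,np.array(f["D"],float))[0][:,0]
def tri(rs):
    A=np.zeros((3,3));b=np.zeros(3)
    for o,d in rs:
        M=np.eye(3)-np.outer(d,d);A+=M;b+=M@o
    return np.linalg.solve(A,b)
E
python3 - <<'E'
import cv2,numpy as np
a=cv2.imread('pics/top0.png');b=cv2.imread('pics/scene0.png')
cv2.imwrite('pics/topm.png',cv2.resize(a[130:275,330:485],None,fx=5,fy=4*1.0*1.25/1.25 if 0 else 4,interpolation=cv2.INTER_CUBIC)[:600])
cv2.imwrite('pics/topt.png',cv2.resize(a[165:275,160:305],None,fx=5,fy=5,interpolation=cv2.INTER_CUBIC))
cv2.imwrite('pics/scm.png',cv2.resize(b[270:420,210:380],None,fx=4,fy=4,interpolation=cv2.INTER_CUBIC))
E
```

```text
(no output)
```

View pics/topm.png

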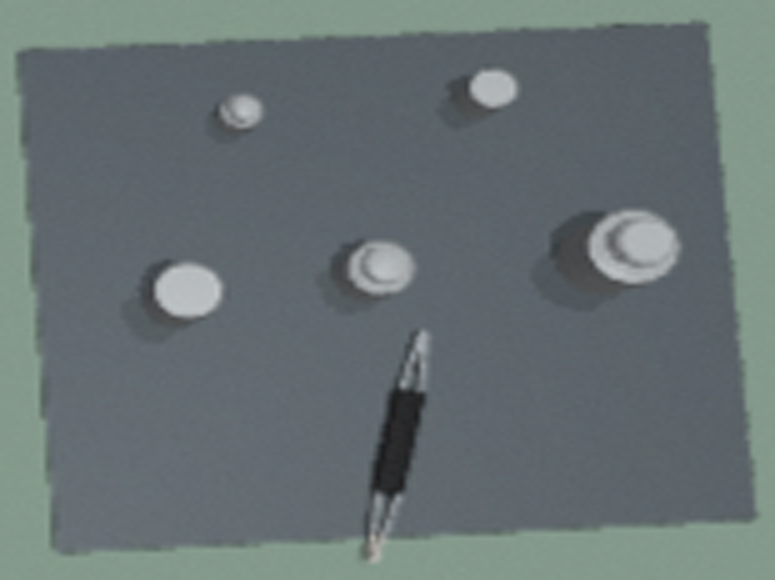

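View pics/topt.png

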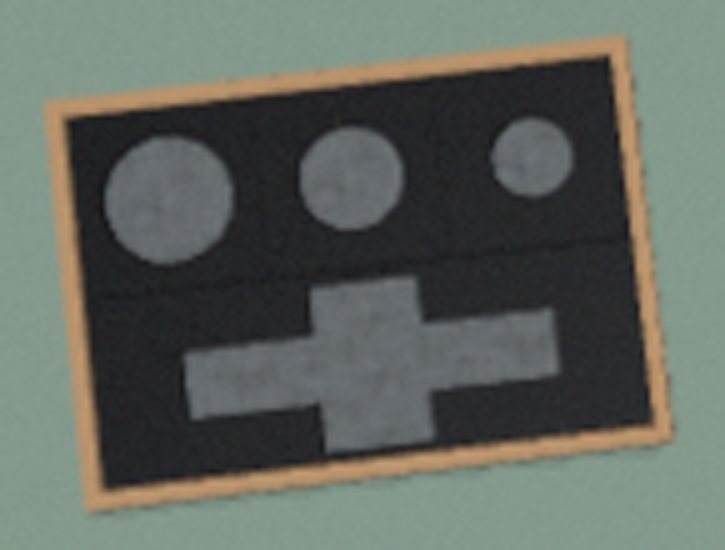

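View pics/scm.png

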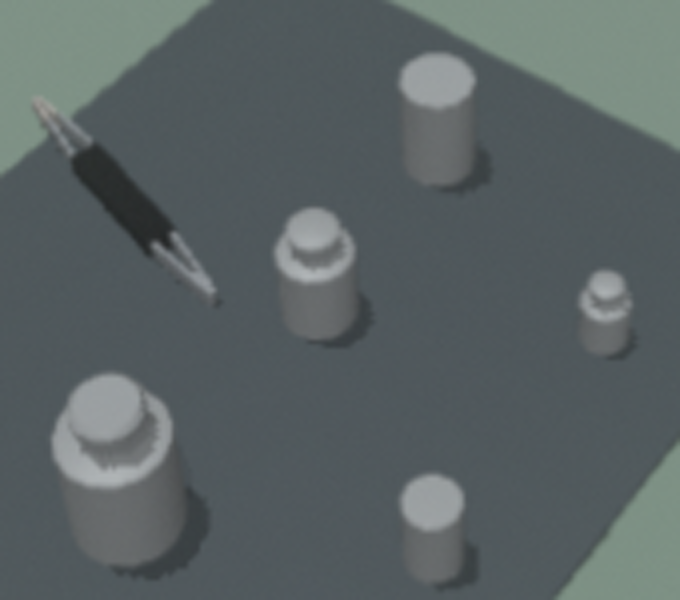

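The crop confirms it: three knobbed weights, two plain cylinders and the black-sleeved forceps. The wells run widest to narrowest from left to right. Next I'll measure positions.

```bash
python3 - <<'E'
from h import *
T=arm.grab_frame("top");S=arm.grab_frame("scene")
k={'500':((458.6,190.3),(236.5,371.2),.066),'200':((407,196.1),(288.4,327.4),.049),'50':((378.4,156.6),(361.7,341.4),.033)}
for n,(a,b,z) in k.items():
    print(n,'tri',tri([ray(T,*a),ray(S,*b)]).round(4),'top',plane(T,*a,z).round(4),'sc',plane(S,*b,z).round(4))
# wells / trough by mask
def felt(f,roi):
    c=f["color"].astype(int);g=c.min(2); sat=c.max(2)-g
    x0,y0,x1,y1=roi; m=np.zeros(g.shape,np.uint8); m[y0:y1,x0:x1]=((g>60)&(sat<22))[y0:y1,x0:x1]
    out=[]
    for q in cv2.findContours(m,cv2.RETR_EXTERNAL,cv2.CHAIN_APPROX_NONE)[0]:
        if cv2.contourArea(q)>60:
            M=cv2.moments(q); out.append((M['m10']/M['m00'],M['m01']/M['m00'],M['m00'],cv2.minAreaRect(q)))
    return out
ft=felt(T,(178,183,288,262)); fs=felt(S,(342,175,462,252))
for o in ft: print('T',np.round(o[:3],1),plane(T,o[0],o[1],.006).round(4))
for o in fs: print('S',np.round(o[:3],1),plane(S,o[0],o[1],.006).round(4))
# sleeve and forceps tips
c=T["color"].astype(int); m=np.zeros(c.shape[:2],np.uint8); m[220:265,395:425]=(c.max(2)<50)[220:265,395:425]
q=max(cv2.findContours(m,cv2.RETR_EXTERNAL,cv2.CHAIN_APPROX_NONE)[0],key=cv2.contourArea);M=cv2.moments(q);u=M['m10']/M['m00'];v=M['m01']/M['m00']
print('sleeve',u,v,plane(T,u,v,.010))
for t in [(414.3,213.5),(404.6,268.3)]: print('tip',plane(T,*t,.008).round(4))
for t in [(219.8,296),(263.5,344)]: print('tipS',plane(S,*t,.008).round(4))
print('sleeveS',plane(S,241,319.5,.012))
E
```

```text
500 tri [ 0.5421 -0.2852  0.0627] top [ 0.5416 -0.284   0.066 ] sc [ 0.544  -0.2866  0.066 ]
200 tri [ 0.5358 -0.1837  0.0453] top [ 0.535  -0.1831  0.049 ] sc [ 0.5384 -0.1857  0.049 ]
50 tri [ 0.6225 -0.1308  0.0295] top [ 0.6216 -0.1303  0.033 ] sc [ 0.624  -0.1332  0.033 ]
T [266.3 258.8 108. ] [0.4164 0.1094 0.006 ]
T [ 233.9  237.3 1371. ] [0.4635 0.1764 0.006 ]
T [193.4 204.5 481. ] [0.535 0.26  0.006]
T [229.9 200.2 314.5] [0.542  0.1833 0.006 ]
T [266.  196.1 181. ] [0.5488 0.107  0.006 ]
S [350.3 247.6 127. ] [0.4798 0.0399 0.006 ]
S [404.1 238.9 148. ] [0.5414 0.1171 0.006 ]
S [422.5 216.3 217. ] [0.5343 0.1944 0.006 ]
S [450.7 236.8 659.5] [0.604  0.1727 0.006 ]
S [439.  196.1 287.5] [0.5275 0.2713 0.006 ]
S [384.  203.6 864. ] [0.4555 0.184  0.006 ]
S [451.1 178.2 142. ] [0.5166 0.3435 0.006 ]
S [354.4 187.1 678. ] [0.3775 0.1949 0.006 ]
sleeve 409.0812672176308 240.00275482093662 [ 0.44730767 -0.19237624  0.01      ]
tip [ 0.5034 -0.2063  0.008 ]
tip [ 0.388  -0.1809  0.008 ]
tipS [ 0.3874 -0.1801  0.008 ]
tipS [ 0.5061 -0.206   0.008 ]
sleeveS [ 0.45096324 -0.19569999  0.012     ]
```

```bash
python3 - <<'E'
from h import *
T=arm.grab_frame("top");S=arm.grab_frame("scene")
for a,b in [((193.4,204.5),(439,196.1)),((229.9,200.2),(422.5,216.3)),((266,196.1),(404.1,238.9)),((233.9,237.3),(384,203.6))]:
    print(tri([ray(T,*a),ray(S,*b)]).round(4),plane(T,*a,.01).round(4),plane(S,*b,.01).round(4),plane(S,*b,.015).round(4))
s=arm.get_state();p=s['tcp_pos'];R=s['tool_rot']
print(R.T@(np.array([.5416,-.284,.2])-p))
E
```

```text
[0.5334 0.2575 0.0164] [0.5344 0.2591 0.01  ] [0.5298 0.2659 0.01  ] [0.5326 0.2592 0.015 ]
[0.5404 0.1815 0.0168] [0.5415 0.1826 0.01  ] [0.5366 0.1896 0.01  ] [0.5394 0.1835 0.015 ]
[0.5472 0.1061 0.0164] [0.5483 0.1067 0.01  ] [0.5436 0.1128 0.01  ] [0.5463 0.1074 0.015 ]
[0.4621 0.1744 0.0147] [0.4631 0.1756 0.01  ] [0.4582 0.1794 0.01  ] [0.4617 0.1734 0.015 ]
[-0.22809831  0.00586969  0.4429302 ]
```

>>> carry_out(rows="0 5.3 0 0 0 0 0.7; 0 5.3 0 0 0 0 0.7; 0 5.3 0 0 0 0 0.7; 0 0 0 -0.03 0 0.02 0.7; 0 0 0 -0.03 0 0.02 0.7; 0 0 0 -0.03 0 0.02 0.7; 0 0 0 -0.03 0 0.02 0.7; 0 0 0 -0.03 0 0.02 0.7; 0 0 0 -0.03 0 0.02 0.7; 0 0 0 -0.03 0 0.02 0.7", force=40)

```text
time_s: 1.18
tcp_pos: [0.3189, -0.4135, 0.2063]
tool_rot: [[0.0, 0.0, 1.0], [-1.0, -0.0, 0.0], [0.0, -1.0, 0.0]]
wrist_force: [0.3, -0.9, -0.3]
finger_gap: 0.0597
```

>>> carry_out(rows="0 0 0 -0.03 0 0.02 0.7; 0 0 0 -0.03 0 0.02 0.7; 0 0 0 -0.03 0 0.02 0.7; 0 0 0 -0.03 0 0.02 0.7; 0 0 0 0 0 0.03 0.7; 0 0 0 0 0 0.03 0.7; 0 0 0 0 0 0.03 0.7; 0 0 0 0 0 0 0.7; 0 0 0 0 0 0 0.7")

```text
time_s: 1.93
tcp_pos: [0.4898, -0.2939, 0.2059]
tool_rot: [[0.003, 0.0, 1.0], [-1.0, 0.001, 0.003], [-0.001, -1.0, 0.0]]
wrist_force: [0.1, 0.2, 0.4]
finger_gap: 0.0599
```

```bash
cat > st.py <<'E'
from h import *
import sys
s=arm.get_state();print('t',s['time_s'],'p',s['tcp_pos'].round(4),'F',s['wrist_force'].round(2),'gap',round(s['finger_gap'],4));print(s['tool_rot'].round(3), s['joints'].round(2))
for n in sys.argv[2:]:
    f=arm.grab_frame(n);cv2.imwrite(f"pics/{n}_{sys.argv[1]}.png",f["color"][:,:,::-1])
E
python3 st.py a wrist
```

```text
t 1.9333 p [ 0.4898 -0.2939  0.2059] F [0.09 0.15 0.42] gap 0.0599
[[ 0.003  0.     1.   ]
 [-1.     0.001  0.003]
 [-0.001 -1.     0.   ]] [ 0.64  0.25 -0.2   1.78  0.05  1.12 -1.14]
```

View pics/wrist_a.png

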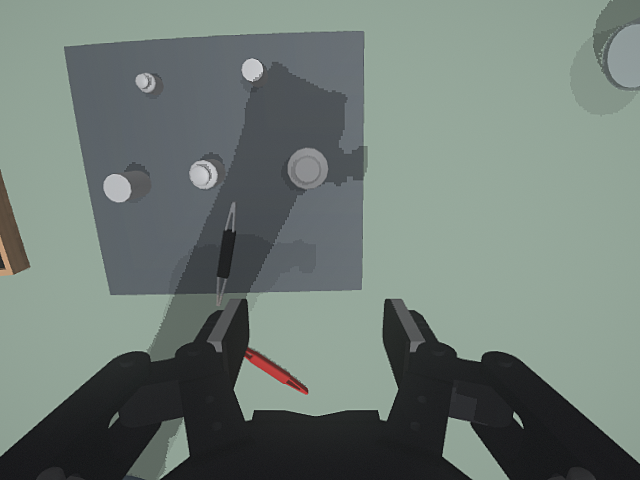

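The wrist view shows the 500 g knob at (307,169), 200 g at (206,172) and 50 g at (143,80). I'll compare these with the top-view estimates.

```bash
python3 - <<'E'
from h import *
f=arm.grab_frame("wrist")
for n,a,z in [('500',(307.3,168.8),.066),('200',(206,172.5),.049),('50',(142.8,79.5),.033),('sl',(228,253.5),.012)]: print(n,plane(f,*a,z).round(4))
E=f["extrinsics"];print(np.round(E[:3,3],4))
E
```

```text
500 [ 0.5406 -0.2879  0.066 ]
200 [ 0.5365 -0.1935  0.049 ]
50 [ 0.6205 -0.1358  0.033 ]
sl [ 0.4461 -0.1988  0.012 ]
[ 0.5599 -0.2951  0.373 ]
```

>>> carry_out(rows="0 0 0 -0.004 0 0.026 0.8; 0 0 0 -0.004 0 0.026 0.8; 0 0 0 0 0.03 0 0.8; 0 0 0 0 0.03 0 0.8; 0 0 0 0 0.02 0 0.8; 0 0 0 0 0 0 0.8; 0 0 0 0 0 0 0.8")

```text
time_s: 2.62
tcp_pos: [0.5377, -0.2874, 0.125]
tool_rot: [[-0.002, -0.004, 1.0], [-1.0, 0.001, -0.002], [-0.001, -1.0, -0.004]]
wrist_force: [0.7, 0.2, 0.4]
finger_gap: 0.0682
```

```bash
python3 st.py b wrist scene top
```

```text
t 2.6167 p [ 0.5377 -0.2874  0.125 ] F [0.7  0.25 0.38] gap 0.0682
[[-0.002 -0.004  1.   ]
 [-1.     0.001 -0.002]
 [-0.001 -1.    -0.004]] [ 0.59  0.4  -0.2   1.76  0.09  1.   -1.22]
```

View pics/wrist_b.png

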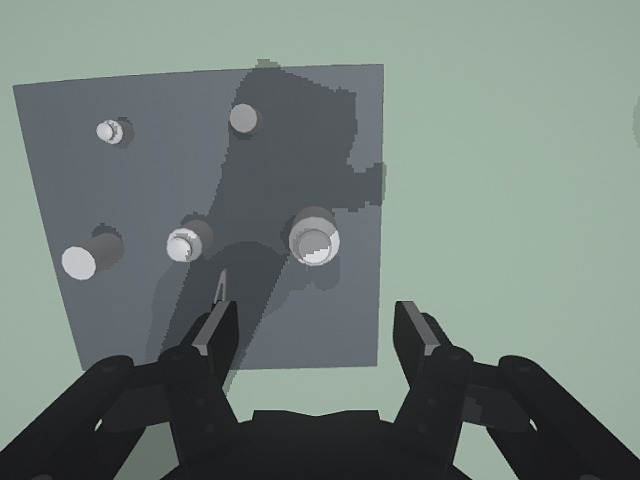

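View pics/scene_b.png

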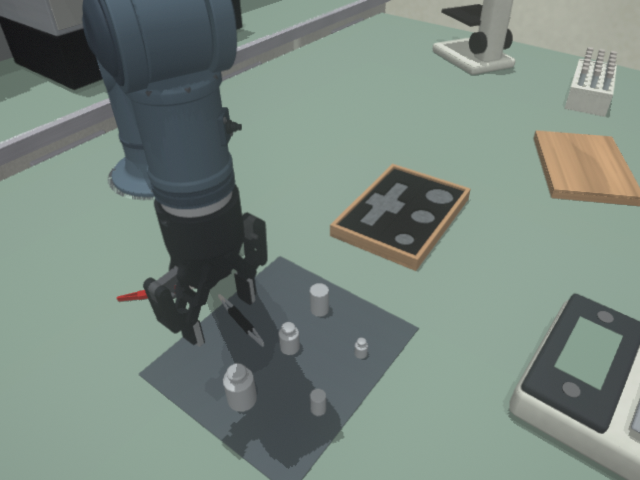

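```bash
python3 - <<'E'
from h import *
s=arm.get_state();p=s['tcp_pos']
for n in ("scene","wrist","top"):
    f=arm.grab_frame(n)
    print(n,proj(f,[p,p-[0,0,.011],[.542,-.286,.066]]).round(1))
    if n=="wrist":
        print(np.round(f["extrinsics"],3))
        for a,z in [((314,245),.066),((180,246),.049),((106,131),.033),((243,118),.035),((79,263),.047)]: print(plane(f,*a,z).round(4))
E
```

```text
scene [[227.1 338.4]
 [228.3 344.4]
 [235.7 370. ]]
wrist [[315.  288.6]
 [314.9 280.8]
 [311.7 252.4]]
[[-0.    -0.959 -0.282  0.612]
 [-1.     0.001 -0.002 -0.288]
 [ 0.002  0.282 -0.959  0.296]
 [ 0.     0.     0.     1.   ]]
[ 0.5474 -0.2876  0.066 ]
[ 0.5419 -0.1869  0.049 ]
[ 0.6261 -0.1333  0.033 ]
[ 0.6333 -0.2367  0.035 ]
[ 0.5276 -0.1033  0.047 ]
top [[471.7 185. ]
 [469.6 186. ]
 [459.6 190.1]]
```

>>> carry_out(rows="0 0 0 -0.001 0.02 0.005 0.8; 0 0 0 0 0.02 0 0.8; 0 0 0 0 0.02 0 0.8; 0 0 0 0 0.02 0 0.8; 0 0 0 0 0.01 0 0.8; 0 0 0 0 0.005 0 0.8; 0 0 0 0 0 0 0.8; 0 0 0 0 0 0 0.8")

```text
time_s: 3.58
tcp_pos: [0.546, -0.2863, 0.032]
tool_rot: [[0.0, 0.001, 1.0], [-1.0, -0.001, 0.0], [0.001, -1.0, 0.001]]
wrist_force: [-0.5, 0.9, 0.1]
finger_gap: 0.0685
```

```bash
python3 st.py c wrist scene
```

```text
t 3.5833 p [ 0.546  -0.2863  0.032 ] F [-0.5   0.86  0.13] gap 0.0685
[[ 0.     0.001  1.   ]
 [-1.    -0.001  0.   ]
 [ 0.001 -1.     0.001]] [ 0.57  0.53 -0.19  1.79  0.13  0.83 -1.25]
```

View pics/wrist_c.png

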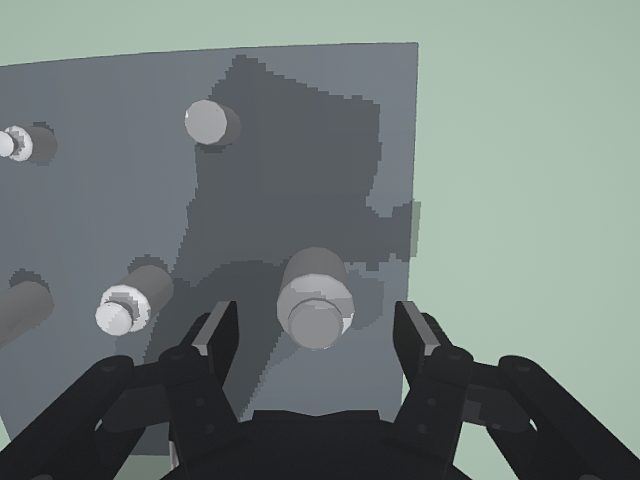

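View pics/scene_c.png

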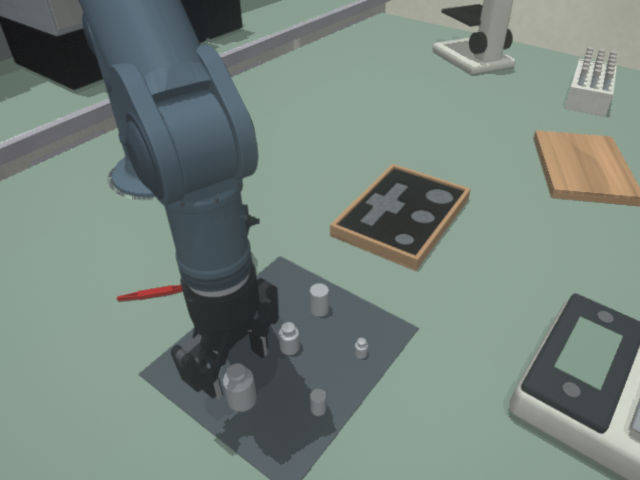

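```bash
python3 - <<'E'
from h import *
f=arm.grab_frame("wrist");print(plane(f,316,324,.066),arm.get_state()['tcp_pos'])
E
```

```text
[ 0.54389815 -0.28716398  0.066     ] [ 0.54650183 -0.28655993  0.03271293]
```

>>> carry_out(rows="0 0 0 0 0.001 -0.003 0.8; 0 0 0 0 0 0 0.6; 0 0 0 0 0 0 0.4; 0 0 0 0 0 0 0.3; 0 0 0 0 0 0 0.3; 0 0 0 0 0 0 0.3; 0 0 0 0 0 0 0.3; 0 0 0 0 0 0 0.3", force=50)

```text
time_s: 4.4
tcp_pos: [0.5422, -0.2859, 0.0301]
tool_rot: [[0.0, 0.0, 1.0], [-1.0, 0.0, 0.0], [-0.0, -1.0, 0.0]]
wrist_force: [0.0, 0.1, 0.2]
finger_gap: 0.0255
```

>>> carry_out(rows="0 0 0 0 -0.005 0 0.3; 0 0 0 0 -0.01 0 0.3; 0 0 0 0 -0.02 0 0.3; 0 0 0 0 -0.025 0 0.3; 0 0 0 0 -0.025 0 0.3; 0 0 0 0 -0.025 0 0.3; 0 0 0 0 0 0 0.3")

```text
time_s: 4.98
tcp_pos: [0.5469, -0.2878, 0.1477]
tool_rot: [[0.0, 0.012, 1.0], [-1.0, -0.005, 0.0], [0.005, -1.0, 0.011]]
wrist_force: [1.3, -0.7, 0.9]
finger_gap: 0.0258
```

```bash
python3 st.py d wrist scene
```

```text
t 4.9833 p [ 0.5469 -0.2878  0.1477] F [ 1.34 -0.66  0.95] gap 0.0258
[[ 0.     0.012  1.   ]
 [-1.    -0.005  0.   ]
 [ 0.005 -1.     0.011]] [ 0.59  0.38 -0.21  1.73  0.09  1.02 -1.22]
```

View pics/wrist_d.png

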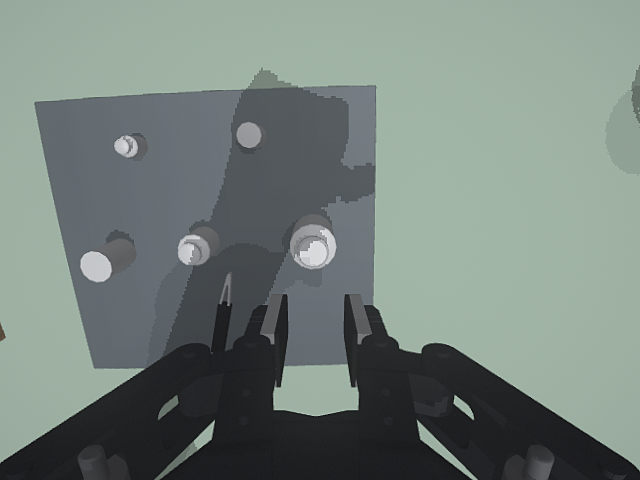

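View pics/scene_d.png

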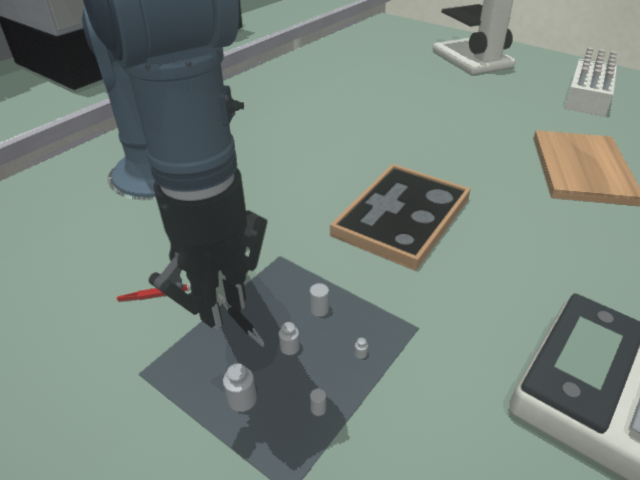

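The grip closed on nothing, and the weight is still standing upright. The fingers were apparently short of it in x or z, so I'll project the expected pad position into the views.

```bash
python3 - <<'E'
from h import *
s=arm.get_state();p=s['tcp_pos'];R=s['tool_rot'];g=s['finger_gap']/2
for n in ("scene","wrist","top"):
    f=arm.grab_frame(n); im=f["color"][:,:,::-1].copy()
    for sx in(-1,1):
        q=proj(f,[p+R@np.array([sx*g,y,z]) for y,z in [(.011,.011),(.011,-.011),(-.011,-.011),(-.011,.011)]])
        cv2.polylines(im,[np.int32(q.round())],True,(0,0,255) if sx>0 else (0,255,255),1)
    u,v=proj(f,[p])[0]; cv2.circle(im,(int(u),int(v)),2,(0,255,0),-1)
    u=int(np.clip(u,80,560));v=int(np.clip(v,80,400))
    cv2.imwrite(f"pics/{n}_e.png",cv2.resize(im[v-70:v+70,u-80:u+80],None,fx=4,fy=4))
E
python3 -c "
import cv2,numpy as np
a=[cv2.imread(f'pics/{n}_e.png') for n in('scene','wrist')]
cv2.imwrite('pics/e.png',cv2.resize(np.hstack(a),(800,350)))"
```

```text
(no output)
```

View pics/e.png

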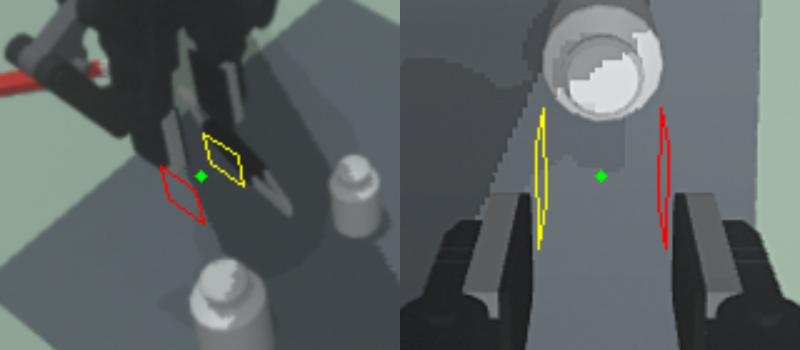

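View pics/top_e.png

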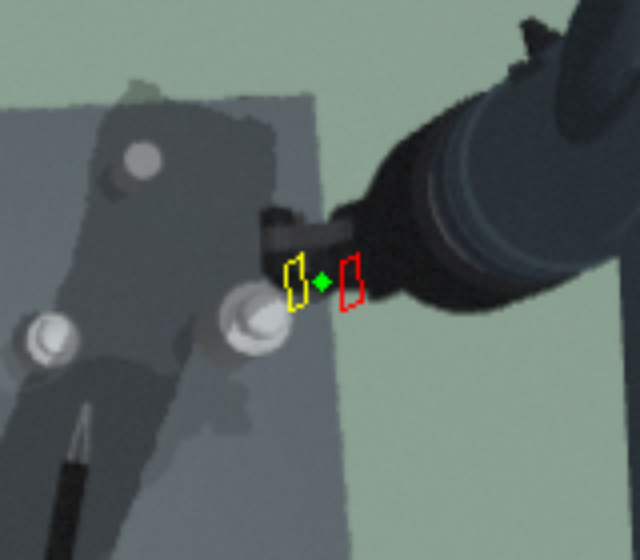

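```bash
python3 - <<'E'
from h import *
s=arm.get_state();p=s['tcp_pos']
S=arm.grab_frame("scene");W=arm.grab_frame("wrist")
def org(f): u,v=proj(f,[p])[0]; return np.array([int(np.clip(u,80,560))-80,int(np.clip(v,80,400))-70])
for n,a,b in [('red tip',(178,168),(690,195)),('yel tip',(238,120),(512,195))]:
    ps=org(S)+np.array(a)/2.5; pw=org(W)+(np.array(b)-[400,0])/2.5
    r=[ray(S,*ps),ray(W,*pw)]; P=tri(r); print(n,P,[np.linalg.norm(np.cross(P-o,d)) for o,d in r])
print(p)
for n in("scene","wrist"):
    f=S if n=="scene" else W
    im=f["color"][:,:,::-1]; o=org(f)
    cv2.imwrite(f"pics/{n}_f.png",cv2.resize(im[o[1]-30:o[1]+130,o[0]-20:o[0]+180],None,fx=4,fy=3.7,interpolation=cv2.INTER_CUBIC)); print(n,o)
E
```

```text
red tip [ 0.54871506 -0.30117658  0.16569113] [np.float64(0.00020396957326077584), np.float64(0.00020396957326082588)]
yel tip [ 0.55278648 -0.26982845  0.17209071] [np.float64(0.0010302034936586018), np.float64(0.0010302034936585933)]
[ 0.54104294 -0.28542305  0.13893719]
scene [147 260]
wrist [234 218]
```

View pics/scene_f.png

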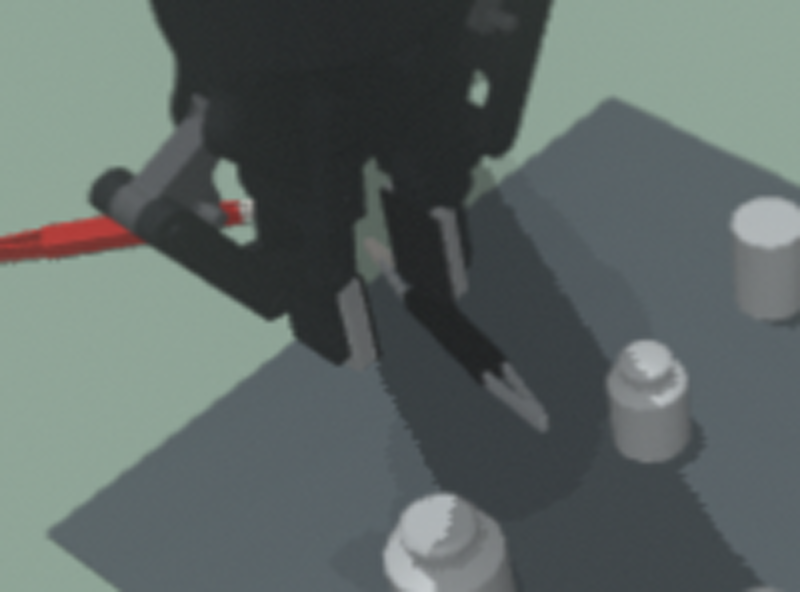

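>>> carry_out(rows="0 0 0 0 0 0 0.3; 0 0 0 0 0 0 0.3; 0 0 0 0 0 0 0.3; 0 0 0 0 0 0 0.3; 0 0 0 0 0 0 0.3; 0 0 0 0 0 0 0.3")

```text
time_s: 5.83
tcp_pos: [0.5422, -0.2859, 0.14]
tool_rot: [[0.0, 0.0, 1.0], [-1.0, 0.0, 0.0], [-0.0, -1.0, 0.0]]
wrist_force: [-0.8, -0.4, -0.9]
finger_gap: 0.0257
```

```bash
python3 - <<'E'
from h import *
print(arm.get_state()['tcp_pos'])
for i in range(3):
    f=arm.grab_frame("wrist");E=f["extrinsics"];s=arm.get_state();p=s['tcp_pos'];R=s['tool_rot'];print(p,s['finger_gap'],R.T@(E[:3,3]-p),E[2,3], s['joints'])
S=arm.grab_frame("scene");W=arm.grab_frame("wrist");T=arm.grab_frame("top")
cv2.imwrite("pics/g1.png",cv2.resize(S["color"][230:350,140:300,::-1],None,fx=5,fy=5,interpolation=cv2.INTER_CUBIC))
cv2.imwrite("pics/g2.png",cv2.resize(W["color"][220:400,200:420,::-1],None,fx=3.5,fy=3.3,interpolation=cv2.INTER_CUBIC))
E
```

```text
[ 0.54220762 -0.28593873  0.14004987]
[ 0.54220727 -0.28595463  0.14010302] 0.025825559941004855 [ 0.0003887  -0.16727724  0.07160493] 0.3073840128455305 [ 0.58648285  0.38923676 -0.20721002  1.74073124  0.09167812  1.02098375
 -1.22401935]
[ 0.54219939 -0.28597931  0.14011672] 0.025423951864515095 [ 0.00036542 -0.1673045   0.07162236] 0.3074286258089514 [ 0.58654298  0.3891976  -0.20722664  1.74075613  0.09167763  1.02094372
 -1.22404378]
[ 0.54218684 -0.28595975  0.1401431 ] 0.025555711719983967 [ 0.00039759 -0.1673048   0.07163045] 0.30745467174980085 [ 0.58651273  0.38912697 -0.20723738  1.74079575  0.09171382  1.0209684
 -1.22403911]
```

View pics/g1.png

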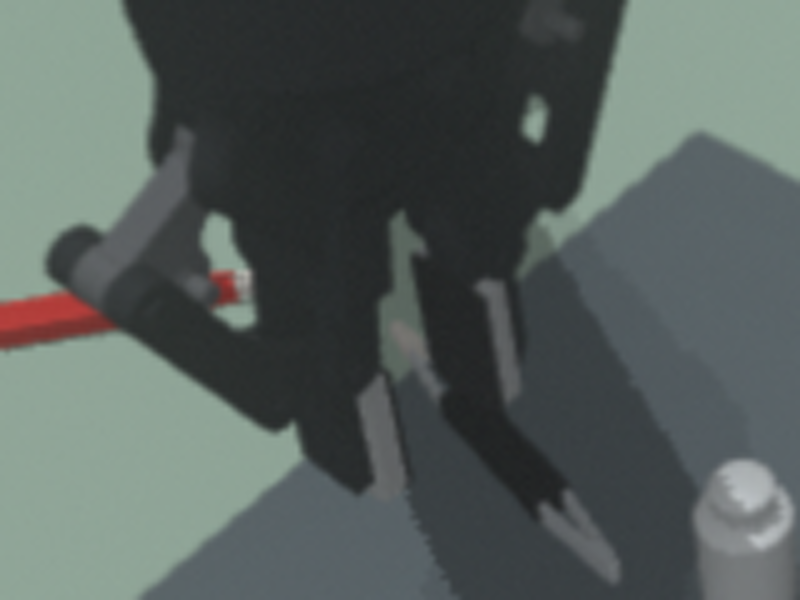

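View pics/g2.png

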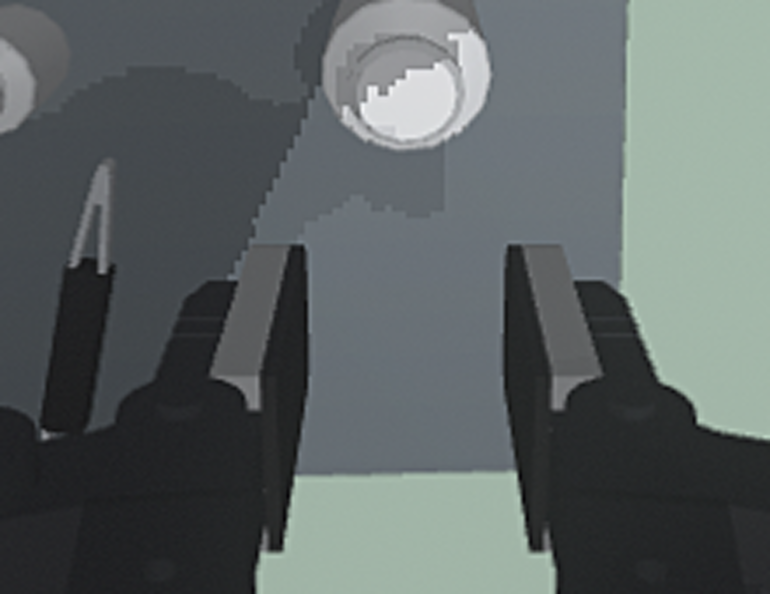

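```bash
python3 - <<'E'
from h import *
s=arm.get_state();p=s['tcp_pos'];R=s['tool_rot']
S=arm.grab_frame("scene");W=arm.grab_frame("wrist")
for n,a,b in [('R tip',(405,488),(522,245)),('L tip',(505,404),(287,245)),('R base',(382,373),(550,375)),('L base',(482,283),(262,375))]:
    ps=np.array(a)/5+[140,230]; pw=np.array(b)/[3.5,3.3]+[200,220]
    r=[ray(S,*ps),ray(W,*pw)]; P=tri(r); print(n,P.round(4),R.T@(P-p),[np.linalg.norm(np.cross(P-o,d)).round(4) for o,d in r])
print(p)
E
```

```text
R tip [ 0.5519 -0.3009  0.1677] [ 0.01490813 -0.02758291  0.00971122] [np.float64(0.0007), np.float64(0.0007)]
L tip [ 0.5521 -0.2713  0.1682] [-0.01466982 -0.02810272  0.0099244 ] [np.float64(0.0008), np.float64(0.0008)]
R base [ 0.5529 -0.3005  0.2038] [ 0.01451173 -0.06362085  0.01070623] [np.float64(0.0002), np.float64(0.0002)]
L base [ 0.5557 -0.2734  0.2094] [-0.0125656  -0.06929311  0.01351114] [np.float64(0.0003), np.float64(0.0003)]
[ 0.54219214 -0.28595907  0.14013156]
```

The x and y positions agree, but the real fingertips stand about 28 mm above the reported TCP, where the text says 11 mm below. They therefore closed just above the body, around the knob. I'll use tip_z = TCP_z + 28 mm from here and descend carefully.

>>> carry_out(rows="0 0 0 0 0 0 0.75; 0 0 0 0 0.02 0 0.75; 0 0 0 0 0.03 0 0.75; 0 0 0 0 0.03 0 0.75; 0 0 0 0 0.025 0 0.75; 0 0 0 0 0.01 0 0.75; 0 0 0 0 0.01 0 0.75; 0 0 0 0 0.01 0 0.75; 0 0 0 0 0 0 0.75; 0 0 0 0 0 0 0.75")

```text
time_s: 7.07
tcp_pos: [0.5428, -0.2862, 0.0056]
tool_rot: [[0.0, 0.001, 1.0], [-1.0, -0.0, 0.0], [0.0, -1.0, 0.001]]
wrist_force: [-0.2, 0.2, -0.4]
finger_gap: 0.064
```

```bash
python3 st.py h wrist scene
```

```text
t 7.0667 p [ 0.5428 -0.2862  0.0056] F [-0.18  0.16 -0.36] gap 0.064
[[ 0.     0.001  1.   ]
 [-1.    -0.     0.   ]
 [ 0.    -1.     0.001]] [ 0.57  0.56 -0.18  1.81  0.14  0.78 -1.26]
```

View pics/scene_h.png

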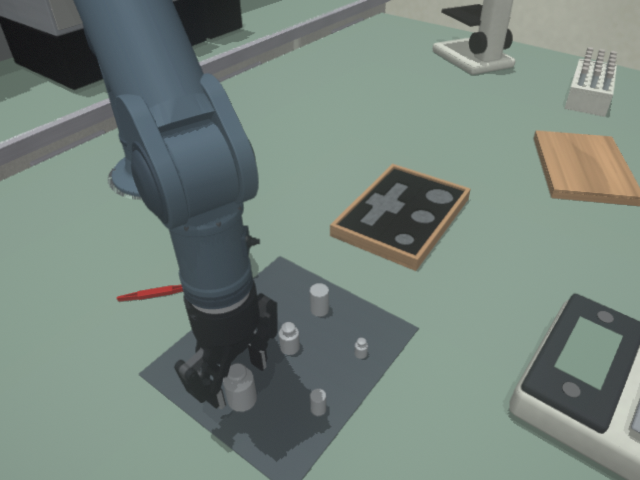

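View pics/wrist_h.png

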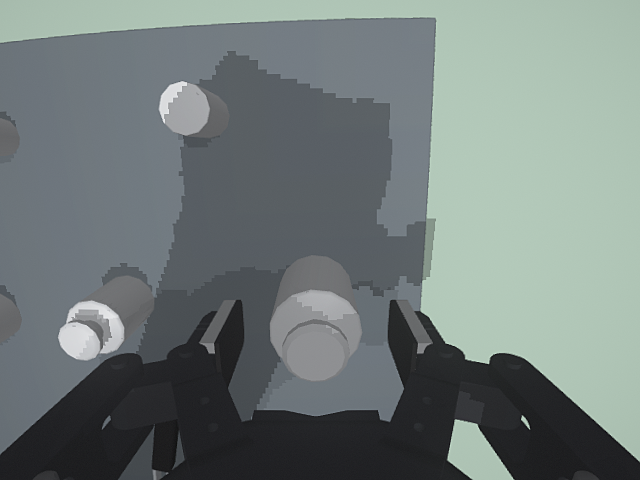

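>>> carry_out(rows="0 0 0 0 0.008 0 0.75; 0 0 0 0 0.008 0 0.75; 0 0 0 0 0 0 0.75; 0 0 0 0 0 0 0.55; 0 0 0 0 0 0 0.4; 0 0 0 0 0 0 0.3; 0 0 0 0 0 0 0.3; 0 0 0 0 0 0 0.3; 0 0 0 0 0 0 0.3; 0 0 0 0 0 0 0.3", force=50)

```text
time_s: 8.0
tcp_pos: [0.5423, -0.2863, -0.0108]
tool_rot: [[0.0, 0.0, 1.0], [-1.0, -0.0, 0.0], [0.0, -1.0, 0.0]]
wrist_force: [-0.6, -0.1, -0.8]
finger_gap: 0.0371
```

```bash
python3 st.py i wrist scene
```

```text
t 8.0 p [ 0.5423 -0.2863 -0.0108] F [-0.55 -0.14 -0.75] gap 0.0371
[[ 0.  0.  1.]
 [-1. -0.  0.]
 [ 0. -1.  0.]] [ 0.56  0.59 -0.18  1.81  0.15  0.75 -1.27]
```

View pics/wrist_i.png

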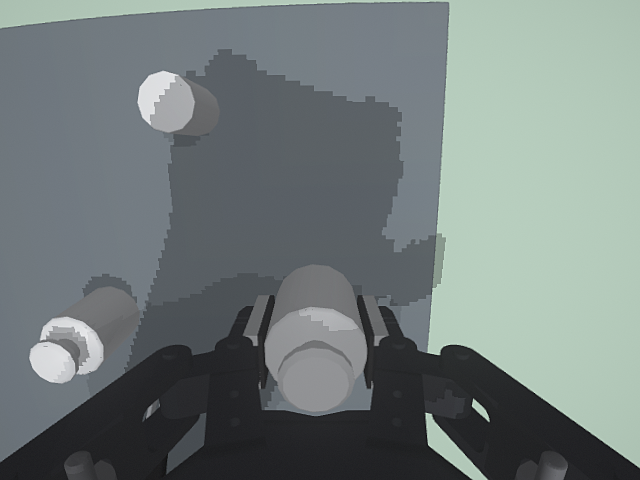

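>>> carry_out(rows="0 0 0 0 -0.004 0 0.3; 0 0 0 0 -0.008 0 0.3; 0 0 0 0 -0.014 0 0.3; 0 0 0 0 -0.02 0 0.3; 0 0 0 0 -0.025 0 0.3; 0 0 0 0 -0.02 0 0.3; 0 0 0 0 -0.015 0 0.3; 0 0 0 0 -0.004 0 0.3; 0 0 0 0 0 0 0.3")

```text
time_s: 8.85
tcp_pos: [0.5435, -0.2864, 0.1016]
tool_rot: [[0.0, 0.004, 1.0], [-1.0, -0.002, 0.0], [0.002, -1.0, 0.004]]
wrist_force: [0.3, -0.7, -4.8]
finger_gap: 0.0368
```

```bash
python3 st.py j wrist scene
```

```text
t 8.85 p [ 0.5435 -0.2864  0.1016] F [ 0.33 -0.7  -4.82] gap 0.0368
[[ 0.     0.004  1.   ]
 [-1.    -0.002  0.   ]
 [ 0.002 -1.     0.004]] [ 0.58  0.43 -0.2   1.77  0.11  0.95 -1.23]
```

View pics/scene_j.png

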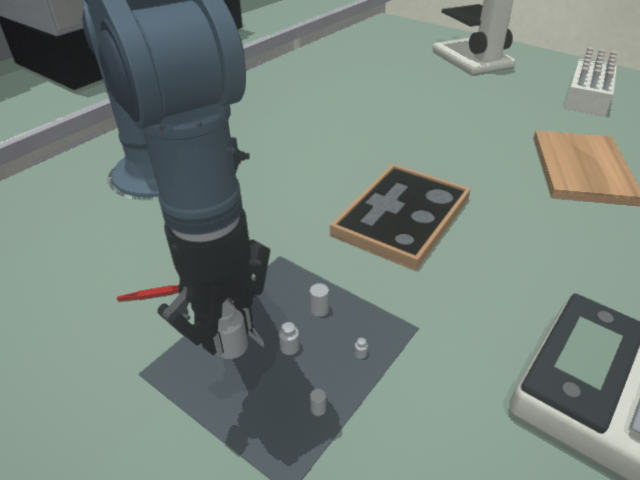

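The 500 g weight is held: the wrist reads 4.8 N and the view shows it lifted clear. Now moving it to the widest well.

>>> carry_out(rows="0 0 0 -0.01 0 0 0.3; 0 0 0 -0.02 0 0 0.3; 0 0 0 -0.03 0 0 0.3; 0 0 0 -0.03 0 0 0.3; 0 0 0 -0.03 0 0 0.3; 0 0 0 -0.03 0 0 0.3; 0 0 0 -0.03 0 0 0.3; 0 0 0 -0.03 0 0 0.3; 0 0 0 -0.03 0 0 0.3; 0 0 0 -0.03 0 0 0.3")

```text
time_s: 9.78
tcp_pos: [0.5401, -0.0136, 0.0977]
tool_rot: [[0.001, -0.003, 1.0], [-1.0, 0.0, 0.001], [-0.0, -1.0, -0.003]]
wrist_force: [0.6, -0.4, -5.4]
finger_gap: 0.037
```

>>> carry_out(rows="0 0 0 -0.03 0 -0.002 0.3; 0 0 0 -0.03 0 -0.002 0.3; 0 0 0 -0.03 0 -0.002 0.3; 0 0 0 -0.03 0 -0.002 0.3; 0 0 0 -0.03 0 0 0.3; 0 0 0 -0.03 0 0 0.3; 0 0 0 -0.03 0 0 0.3; 0 0 0 -0.03 0 0 0.3; 0 0 0 -0.02 0 0 0.3; 0 0 0 -0.01 0 0 0.3")

```text
time_s: 10.62
tcp_pos: [0.5309, 0.2597, 0.098]
tool_rot: [[0.007, -0.003, 1.0], [-1.0, 0.003, 0.007], [-0.003, -1.0, -0.003]]
wrist_force: [-0.3, 1.4, -4.3]
finger_gap: 0.0368
```

>>> carry_out(rows="0 0 0 -0.003 0 0 0.3; 0 0 0 0 0.02 0 0.3; 0 0 0 0 0.02 0 0.3; 0 0 0 0 0 0 0.3; 0 0 0 0 0 0 0.3; 0 0 0 0 0 0 0.3")

```text
time_s: 11.12
tcp_pos: [0.5344, 0.2555, 0.0593]
tool_rot: [[-0.002, 0.0, 1.0], [-1.0, -0.001, -0.002], [0.001, -1.0, 0.0]]
wrist_force: [0.9, -0.1, -4.8]
finger_gap: 0.0369
```

```bash
python3 st.py k wrist scene top
```

```text
t 11.1167 p [0.5344 0.2555 0.0593] F [ 0.88 -0.06 -4.79] gap 0.0369
[[-0.002  0.     1.   ]
 [-1.    -0.001 -0.002]
 [ 0.001 -1.     0.   ]] [-0.19  0.48 -0.4   1.83  0.24  0.88 -2.27]
```

View pics/scene_k.png

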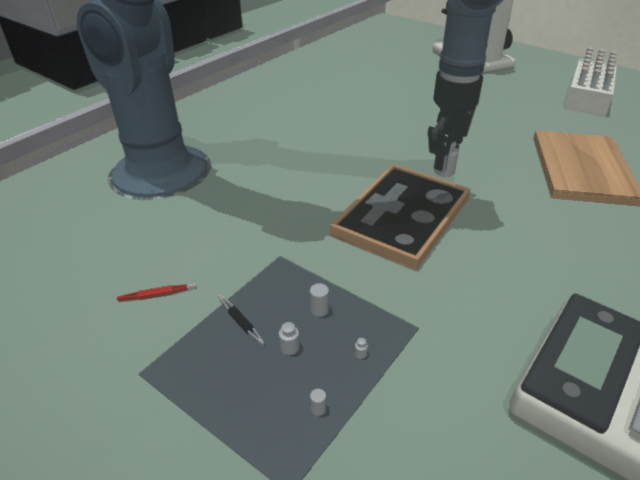

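View pics/wrist_k.png

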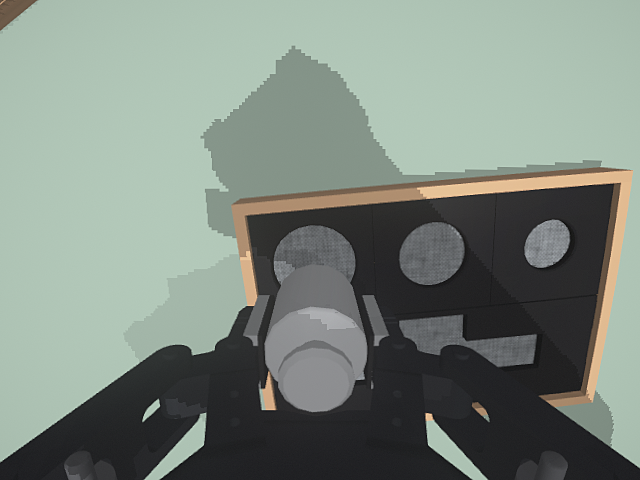

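```bash
python3 - <<'E'
from h import *
f=arm.grab_frame("wrist");c=f["color"].astype(int)
m=((c.min(2)>70)&(c.max(2)-c.min(2)<22)).astype(np.uint8)
m2=m.copy();m2[:,:255]=0;m2[:200]=0;m2[300:]=0;m2[:,580:]=0
for q in cv2.findContours(m2,cv2.RETR_EXTERNAL,cv2.CHAIN_APPROX_NONE)[0]:
    if cv2.contourArea(q)>200: print(cv2.boundingRect(q),cv2.fitEllipse(q))
for a in [(314.5,264),(432,253.5),(548,244)]:
    print([plane(f,*a,z).round(4) for z in (.008,.014)])
for a in [(273.5,262),(355.5,262),(314,226)]: print(plane(f,*a,.01))
print(arm.get_state()['tcp_pos'])
E
```

```text
(276, 226, 82, 74) ((316.35516357421875, 266.55645751953125), (79.18180084228516, 86.23818969726562), 83.17623901367188)
(401, 223, 65, 63) ((433.36358642578125, 254.154296875), (58.028533935546875, 66.99713134765625), 52.02008819580078)
(526, 221, 45, 48) ((547.8741455078125, 244.57711791992188), (39.16904830932617, 51.54202651977539), 39.68655014038086)
[array([0.5307, 0.2575, 0.008 ]), array([0.5327, 0.2575, 0.014 ])]
[array([0.5381, 0.1785, 0.008 ]), array([0.5399, 0.1806, 0.014 ])]
[array([0.5448, 0.0986, 0.008 ]), array([0.5465, 0.1029, 0.014 ])]
[0.53275767 0.28485253 0.01      ]
[0.53277078 0.23012006 0.01      ]
[0.55733243 0.25778135 0.01      ]
[0.53515764 0.25730919 0.06055352]
```

>>> carry_out(rows="0 0 0 0 0.01 -0.0025 0.3; 0 0 0 0 0.015 0 0.3; 0 0 0 0 0.01 0 0.3; 0 0 0 0 0.008 0 0.3; 0 0 0 0 0.005 0 0.3; 0 0 0 0 0 0 0.3; 0 0 0 0 0 0 0.3; 0 0 0 0 0 0 0.3")

```text
time_s: 11.98
tcp_pos: [0.5321, 0.2575, 0.0116]
tool_rot: [[0.0, 0.001, 1.0], [-1.0, 0.001, 0.0], [-0.001, -1.0, 0.001]]
wrist_force: [-0.6, 0.7, -4.5]
finger_gap: 0.0367
```

```bash
python3 st.py l wrist scene; python3 -c "
import cv2
a=cv2.imread('pics/scene_l.png');cv2.imwrite('pics/scene_l2.png',cv2.resize(a[100:270,330:500],None,fx=3.5,fy=3.5))"
```

```text
t 11.9833 p [0.5321 0.2575 0.0116] F [-0.58  0.7  -4.51] gap 0.0367
[[ 0.     0.001  1.   ]
 [-1.     0.001  0.   ]
 [-0.001 -1.     0.001]] [-0.21  0.55 -0.38  1.86  0.28  0.79 -2.31]
```

View pics/wrist_l.png

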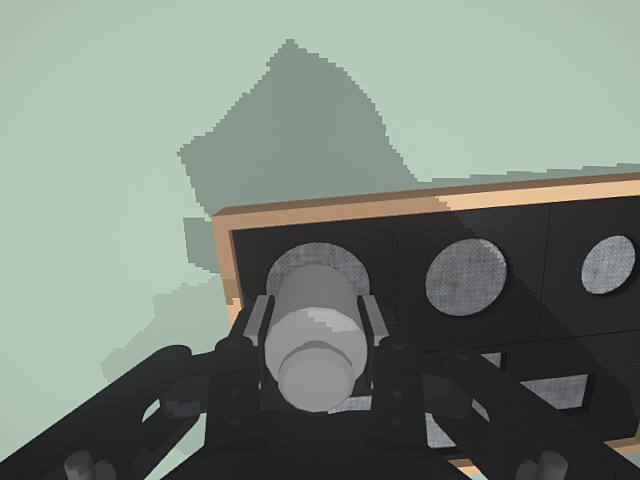

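View pics/scene_l2.png

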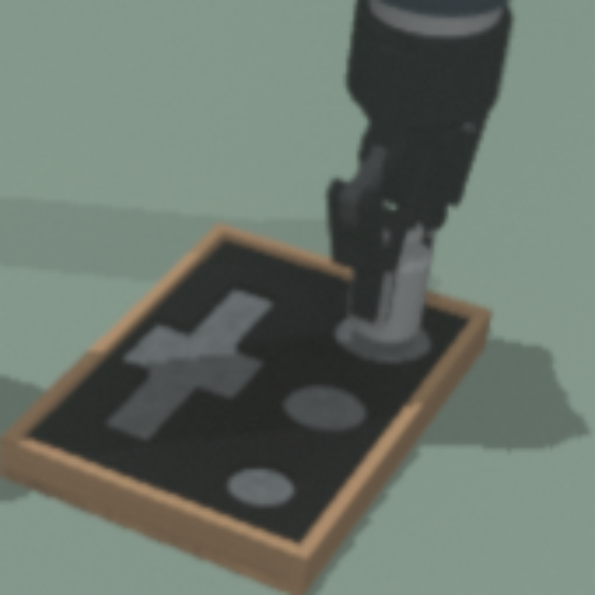

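Over the well, centred, with felt visible all round. Lowering in small steps while watching the force.

>>> carry_out(rows="0 0 0 0 0.002 0 0.3; 0 0 0 0 0.002 0 0.3; 0 0 0 0 0.002 0 0.3; 0 0 0 0 0 0 0.3; 0 0 0 0 0 0 0.3; 0 0 0 0 0 0 0.3")

```text
time_s: 12.58
tcp_pos: [0.5314, 0.257, 0.005]
tool_rot: [[0.0, -0.0, 1.0], [-1.0, -0.0, 0.0], [0.0, -1.0, -0.0]]
wrist_force: [-0.5, 0.0, -5.5]
finger_gap: 0.0368
```

>>> carry_out(rows="0 0 0 0 0.0015 0 0.3; 0 0 0 0 0.0015 0 0.3; 0 0 0 0 0 0 0.3; 0 0 0 0 0 0 0.3; 0 0 0 0 0 0 0.3")

```text
time_s: 13.0
tcp_pos: [0.5315, 0.257, 0.002]
tool_rot: [[0.0, -0.0, 1.0], [-1.0, -0.0, 0.0], [0.0, -1.0, -0.0]]
wrist_force: [0.5, 0.8, -4.9]
finger_gap: 0.0372
```

>>> carry_out(rows="0 0 0 0 0.0015 0 0.3; 0 0 0 0 0 0 0.3; 0 0 0 0 0 0 0.3; 0 0 0 0 0 0 0.3")

```text
time_s: 13.33
tcp_pos: [0.5319, 0.2572, 0.0012]
tool_rot: [[0.0, 0.001, 1.0], [-1.0, 0.0, 0.0], [-0.0, -1.0, 0.001]]
wrist_force: [-0.5, -1.1, -0.3]
finger_gap: 0.0371
```

>>> carry_out(rows="0 0 0 0 0.0005 0 0.3; 0 0 0 0 0 0 0.46; 0 0 0 0 0 0 0.5; 0 0 0 0 0 0 0.55; 0 0 0 0 0 0 0.6; 0 0 0 0 0 0 0.6; 0 0 0 0 0 0 0.6; 0 0 0 0 0 0 0.6")

```text
time_s: 14.0
tcp_pos: [0.5315, 0.2571, 0.0]
tool_rot: [[0.0, 0.0, 1.0], [-1.0, 0.0, 0.0], [-0.0, -1.0, 0.0]]
wrist_force: [0.1, -0.1, 0.3]
finger_gap: 0.0516
```

>>> carry_out(rows="0 0 0 0 -0.01 0 0.6; 0 0 0 0 -0.02 0 0.6; 0 0 0 0 -0.03 0 0.6; 0 0 0 0 -0.03 0 0.6; 0 0 0 0 -0.015 0 0.6; 0 0 0 0 0 0 0.6; 0 0 0 0 0 0 0.6; 0 0 0 0 0 0 0.6")

```text
time_s: 14.67
tcp_pos: [0.5307, 0.2564, 0.1044]
tool_rot: [[0.0, -0.001, 1.0], [-1.0, -0.001, 0.0], [0.001, -1.0, -0.001]]
wrist_force: [0.1, 0.4, -0.3]
finger_gap: 0.0513
```

```bash
python3 st.py m wrist scene
```

```text
t 14.6667 p [0.5307 0.2564 0.1044] F [ 0.05  0.39 -0.3 ] gap 0.0513
[[ 0.    -0.001  1.   ]
 [-1.    -0.001  0.   ]
 [ 0.001 -1.    -0.001]] [-0.17  0.42 -0.42  1.81  0.2   0.96 -2.25]
```

View pics/wrist_m.png

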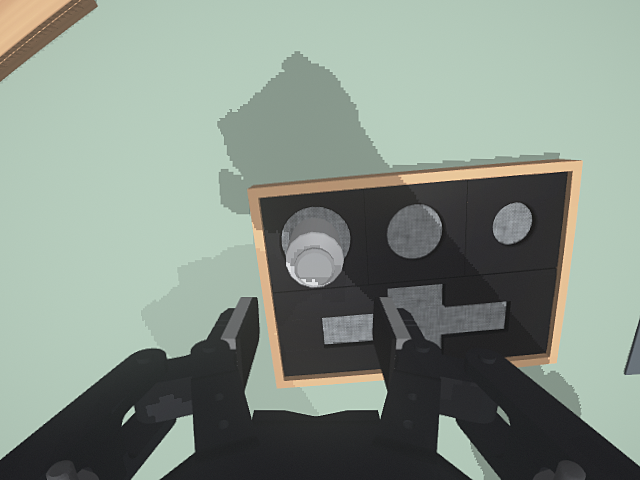

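View pics/scene_m.png

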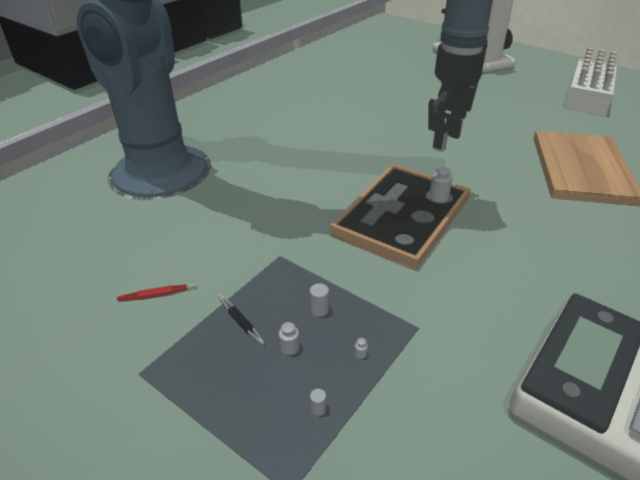

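The wrist view shows the 500 g weight standing in its well. Next is the 200 g.

>>> carry_out(rows="0 0 0 0.01 0 0 0.65; 0 0 0 0.02 0 0 0.65; 0 0 0 0.03 0 0 0.65; 0 0 0 0.035 0 0 0.65; 0 0 0 0.035 0 0 0.65; 0 0 0 0.035 0 0 0.65; 0 0 0 0.035 0 0 0.65; 0 0 0 0.035 0 0 0.65; 0 0 0 0.035 0 0 0.65; 0 0 0 0.035 0 0 0.65")

```text
time_s: 15.6
tcp_pos: [0.5301, -0.0505, 0.1041]
tool_rot: [[-0.0, -0.002, 1.0], [-1.0, -0.0, -0.0], [0.0, -1.0, -0.002]]
wrist_force: [-0.3, -0.2, 1.2]
finger_gap: 0.0557
```

>>> carry_out(rows="0 0 0 0.035 0 0.003 0.65; 0 0 0 0.035 0 0.003 0.65; 0 0 0 0.035 0 0 0.65; 0 0 0 0.02 0 0 0.65; 0 0 0 0.012 0 0 0.65; 0 0 0 0 0.03 0 0.65; 0 0 0 0 0.03 0 0.65; 0 0 0 0 0.02 0 0.65; 0 0 0 0 0 0 0.65; 0 0 0 0 0 0 0.65")

```text
time_s: 16.43
tcp_pos: [0.5358, -0.1835, 0.0234]
tool_rot: [[0.002, -0.004, 1.0], [-1.0, 0.002, 0.002], [-0.002, -1.0, -0.004]]
wrist_force: [0.6, -0.2, 0.5]
finger_gap: 0.0556
```

```bash
python3 st.py n wrist
```

```text
t 16.4333 p [ 0.5358 -0.1835  0.0234] F [ 0.6  -0.19  0.48] gap 0.0556
[[ 0.002 -0.004  1.   ]
 [-1.     0.002  0.002]
 [-0.002 -1.    -0.004]] [ 0.45  0.47 -0.22  1.91  0.14  0.77 -1.43]
```

View pics/wrist_n.png

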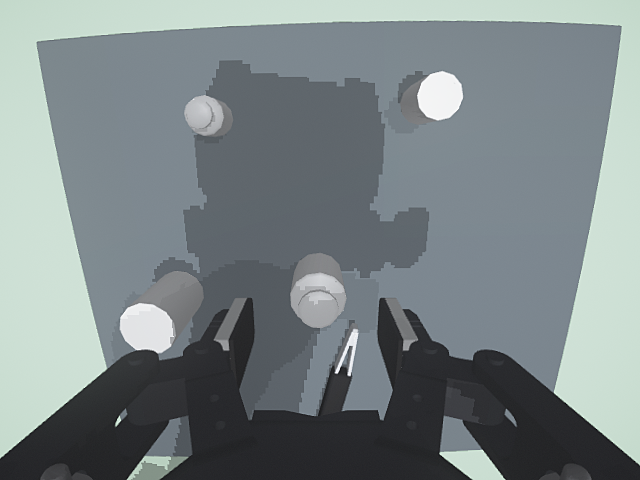

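```bash
python3 - <<'E'
from h import *
f=arm.grab_frame("wrist");print(plane(f,318.5,308.5,.047),plane(f,205,116,.031),arm.get_state()['tcp_pos'])
E
```

```text
[ 0.53686056 -0.1859049   0.047     ] [ 0.62243969 -0.13529798  0.031     ] [ 0.53876209 -0.18453942  0.02616633]
```

>>> carry_out(rows="0 0 0 0.001 0.015 -0.001 0.65; 0 0 0 0 0.012 0 0.65; 0 0 0 0 0.008 0 0.65; 0 0 0 0 0.004 0 0.65; 0 0 0 0 0 0 0.65; 0 0 0 0 0 0 0.5; 0 0 0 0 0 0 0.35; 0 0 0 0 0 0 0.2; 0 0 0 0 0 0 0.2; 0 0 0 0 0 0 0.2", force=40)

```text
time_s: 17.37
tcp_pos: [0.5375, -0.186, -0.0131]
tool_rot: [[0.0, 0.002, 1.0], [-1.0, -0.0, 0.0], [0.0, -1.0, 0.002]]
wrist_force: [0.2, -0.3, 3.6]
finger_gap: 0.0267
```

>>> carry_out(rows="0 0 0 0 0 0 0.2; 0 0 0 0 0 0 0.2; 0 0 0 0 0 0 0.2")

```text
time_s: 17.62
tcp_pos: [0.5375, -0.186, -0.0131]
tool_rot: [[0.001, 0.002, 1.0], [-1.0, -0.0, 0.001], [0.0, -1.0, 0.002]]
wrist_force: [-1.0, 0.4, 6.5]
finger_gap: 0.0265
```

```bash
python3 st.py o wrist
```

```text
t 17.6167 p [ 0.5375 -0.186  -0.0131] F [-1.02  0.45  6.46] gap 0.0265
[[ 0.001  0.002  1.   ]
 [-1.    -0.     0.001]
 [ 0.    -1.     0.002]] [ 0.44  0.53 -0.21  1.92  0.16  0.7  -1.44]
```

View pics/wrist_o.png

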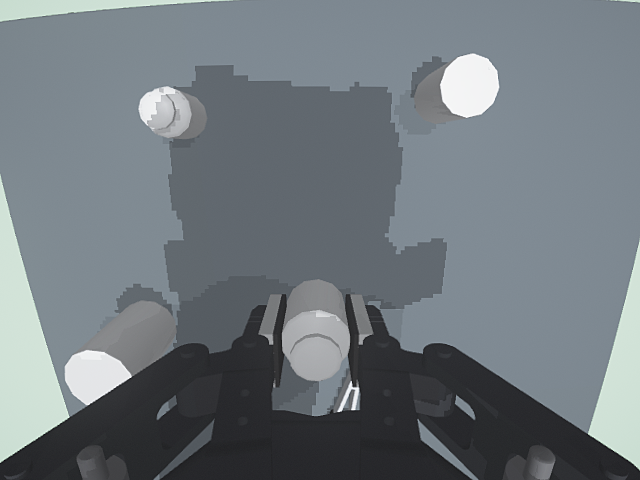

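>>> carry_out(rows="0 0 0 0 -0.004 0 0.2; 0 0 0 0 -0.008 0 0.2; 0 0 0 0 -0.015 0 0.2; 0 0 0 0 -0.025 0 0.2; 0 0 0 0 -0.025 0 0.2; 0 0 0 0 -0.02 0 0.2; 0 0 0 0 -0.013 0 0.2; 0 0 0 0 0 0 0.2; 0 0 0 0 0 0 0.2")

```text
time_s: 18.42
tcp_pos: [0.5365, -0.1862, 0.0962]
tool_rot: [[0.0, 0.0, 1.0], [-1.0, -0.0, 0.0], [0.0, -1.0, 0.0]]
wrist_force: [0.1, 0.0, -1.3]
finger_gap: 0.0263
```

```bash
python3 st.py p wrist
```

```text
t 18.4167 p [ 0.5365 -0.1862  0.0962] F [ 0.07  0.01 -1.33] gap 0.0263
[[ 0.  0.  1.]
 [-1. -0.  0.]
 [ 0. -1.  0.]] [ 0.47  0.37 -0.24  1.88  0.11  0.91 -1.4 ]
```

View pics/wrist_p.png

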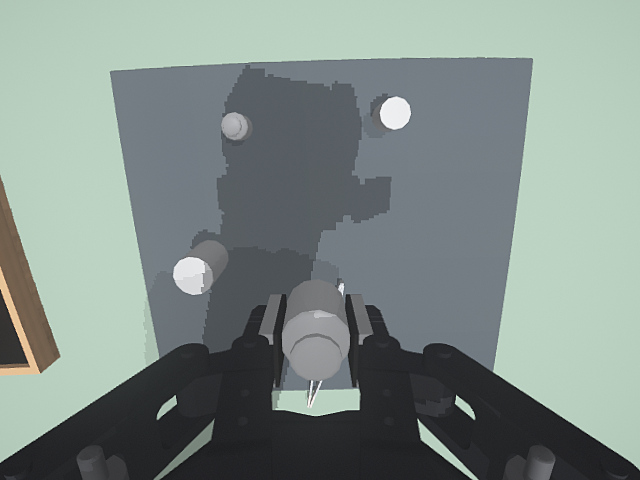

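>>> carry_out(rows="0 0 0 -0.01 0 0 0.2; 0 0 0 -0.02 0 0 0.2; 0 0 0 -0.03 0 0 0.2; 0 0 0 -0.035 0 0 0.2; 0 0 0 -0.035 0 0.001 0.2; 0 0 0 -0.035 0 0.001 0.2; 0 0 0 -0.035 0 0.001 0.2; 0 0 0 -0.035 0 0 0.2; 0 0 0 -0.035 0 0 0.2; 0 0 0 -0.035 0 0 0.2")

```text
time_s: 19.3
tcp_pos: [0.5373, 0.1212, 0.0942]
tool_rot: [[0.001, -0.004, 1.0], [-1.0, -0.0, 0.001], [0.0, -1.0, -0.004]]
wrist_force: [0.4, -0.1, -2.4]
finger_gap: 0.0264
```

>>> carry_out(rows="0 0 0 -0.03 0 0 0.2; 0 0 0 -0.02 0 0 0.2; 0 0 0 -0.012 0 0 0.2; 0 0 0 0 0.015 0 0.2; 0 0 0 0 0.02 0 0.2; 0 0 0 0 0.02 0 0.2; 0 0 0 0 0.01 0 0.2; 0 0 0 0 0 0 0.2; 0 0 0 0 0 0 0.2; 0 0 0 0 0 0 0.2")

```text
time_s: 20.13
tcp_pos: [0.5402, 0.1811, 0.0318]
tool_rot: [[-0.0, 0.001, 1.0], [-1.0, 0.0, -0.0], [-0.0, -1.0, 0.001]]
wrist_force: [-0.7, 0.0, -2.9]
finger_gap: 0.0267
```

```bash
python3 st.py q wrist; python3 - <<'E'
from h import *
f=arm.grab_frame("wrist");c=f["color"].astype(int)
m2=((c.min(2)>70)&(c.max(2)-c.min(2)<22)).astype(np.uint8);m2[:,:200]=0;m2[:180]=0;m2[310:]=0;m2[:,600:]=0
for q in cv2.findContours(m2,cv2.RETR_EXTERNAL,cv2.CHAIN_APPROX_NONE)[0]:
    if cv2.contourArea(q)>200:
        e=cv2.fitEllipse(q);print(cv2.boundingRect(q),np.round(e[0],1),plane(f,*e[0],.0148).round(4))
E
```

```text
t 20.1333 p [0.5402 0.1811 0.0318] F [-0.72  0.02 -2.87] gap 0.0267
[[-0.     0.001  1.   ]
 [-1.     0.    -0.   ]
 [-0.    -1.     0.001]] [-0.09  0.48 -0.37  1.9   0.23  0.8  -2.15]
(200, 252, 32, 58) [213.2 286.1] [0.5345 0.2404 0.0148]
(279, 244, 88, 66) [318.7 280.1] [0.5384 0.1791 0.0148]
(422, 240, 56, 54) [449.6 266.9] [0.5463 0.1041 0.0148]
(533, 180, 67, 130) [568.5 248.2] [0.5576 0.0349 0.0148]
(200, 180, 300, 27) [211.3 192.3] [0.5887 0.2369 0.0148]
```

View pics/wrist_q.png

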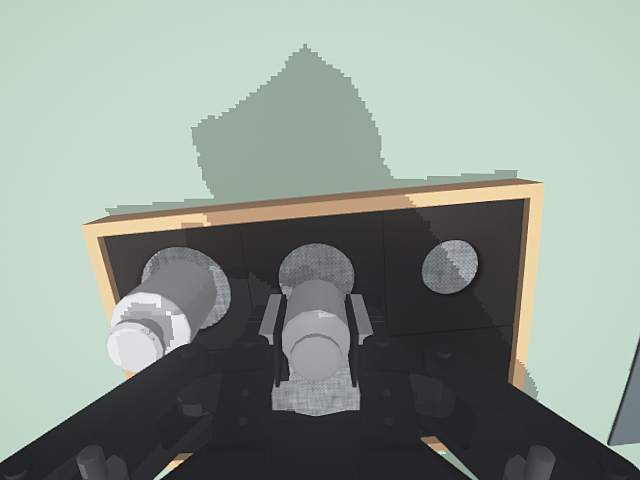

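```bash
python3 - <<'E'
from h import *
f=arm.grab_frame("wrist")
for a in [(316.5,244),(279.5,275),(354,275)]: print(plane(f,*a,.0148).round(4))
for a in [(450,240),(450,294),(422,267),(478,267)]: print(plane(f,*a,.0148).round(4))
print(arm.get_state()['tcp_pos'])
E
```

```text
[0.56   0.1805 0.0148]
[0.5415 0.2017 0.0148]
[0.5416 0.159  0.0148]
[0.5624 0.1057 0.0148]
[0.5295 0.1019 0.0148]
[0.5464 0.1201 0.0148]
[0.5463 0.0874 0.0148]
[0.54074131 0.18142671 0.03245891]
```

>>> carry_out(rows="0 0 0 0.0005 0.01 -0.001 0.2; 0 0 0 0 0.008 0 0.2; 0 0 0 0 0.006 0 0.2; 0 0 0 0 0.003 0 0.2; 0 0 0 0 0.002 0 0.2; 0 0 0 0 0 0 0.2; 0 0 0 0 0 0 0.2; 0 0 0 0 0 0 0.2")

```text
time_s: 20.95
tcp_pos: [0.5388, 0.1808, 0.0023]
tool_rot: [[0.0, 0.001, 1.0], [-1.0, 0.0, 0.0], [-0.0, -1.0, 0.001]]
wrist_force: [0.5, 0.3, -1.5]
finger_gap: 0.0263
```

>>> carry_out(rows="0 0 0 0 0.0015 0 0.2; 0 0 0 0 0.001 0 0.2; 0 0 0 0 0.0008 0 0.2; 0 0 0 0 0 0 0.2; 0 0 0 0 0 0 0.2; 0 0 0 0 0 0 0.2")

```text
time_s: 21.45
tcp_pos: [0.5386, 0.1806, -0.0011]
tool_rot: [[0.0, 0.0, 1.0], [-1.0, 0.0, 0.0], [-0.0, -1.0, 0.0]]
wrist_force: [-0.1, 0.3, -1.1]
finger_gap: 0.0266
```

>>> carry_out(rows="0 0 0 0 0.0008 0 0.2; 0 0 0 0 0 0 0.2; 0 0 0 0 0 0 0.2; 0 0 0 0 0 0 0.2; 0 0 0 0 0 0 0.2")

```text
time_s: 21.87
tcp_pos: [0.5387, 0.1806, -0.0011]
tool_rot: [[0.0, 0.0, 1.0], [-1.0, -0.0, 0.0], [0.0, -1.0, 0.0]]
wrist_force: [-2.1, 0.5, 5.3]
finger_gap: 0.0271
```

Contact at the expected height. Releasing.

>>> carry_out(rows="0 0 0 0 0 0 0.33; 0 0 0 0 0 0 0.37; 0 0 0 0 0 0 0.42; 0 0 0 0 0 0 0.48; 0 0 0 0 0 0 0.48; 0 0 0 0 0 0 0.48; 0 0 0 0 0 0 0.48")

```text
time_s: 22.45
tcp_pos: [0.5385, 0.1806, -0.0021]
tool_rot: [[0.0, -0.0, 1.0], [-1.0, 0.0, 0.0], [-0.0, -1.0, -0.0]]
wrist_force: [0.1, -0.9, -0.1]
finger_gap: 0.0409
```

>>> carry_out(rows="0 0 0 0 -0.01 0 0.48; 0 0 0 0 -0.02 0 0.48; 0 0 0 0 -0.03 0 0.48; 0 0 0 0 -0.03 0 0.48; 0 0 0 0 -0.015 0 0.48; 0 0 0 0 0 0 0.48; 0 0 0 0 0 0 0.48")

```text
time_s: 23.03
tcp_pos: [0.5396, 0.1809, 0.1047]
tool_rot: [[0.0, 0.003, 1.0], [-1.0, 0.001, 0.0], [-0.001, -1.0, 0.003]]
wrist_force: [-0.2, -0.2, 0.8]
finger_gap: 0.0413
```

```bash
python3 st.py r wrist
```

```text
t 23.0333 p [0.5396 0.1809 0.1047] F [-0.2  -0.16  0.79] gap 0.0413
[[ 0.     0.003  1.   ]
 [-1.     0.001  0.   ]
 [-0.001 -1.     0.003]] [-0.06  0.37 -0.4   1.87  0.18  0.93 -2.11]
```

View pics/wrist_r.png

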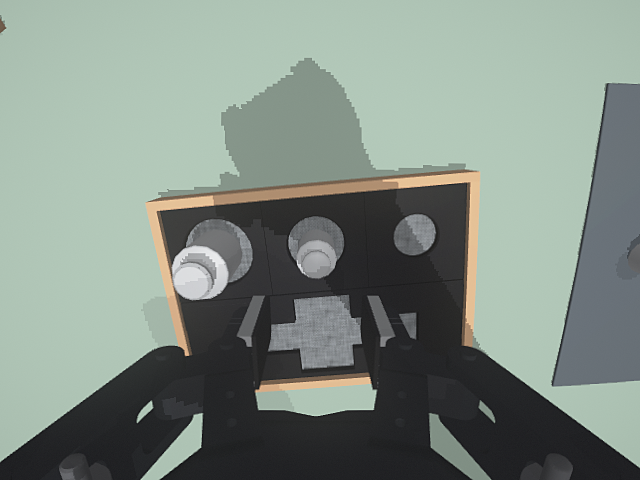

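The 200 g weight is standing in the middle well. Next is the 50 g.

>>> carry_out(rows="0 0 0 0.01 0 0 0.55; 0 0 0 0.02 0 0.005 0.55; 0 0 0 0.03 0 0.01 0.55; 0 0 0 0.035 0 0.01 0.55; 0 0 0 0.035 0 0.01 0.55; 0 0 0 0.035 0 0.01 0.55; 0 0 0 0.035 0 0.01 0.55; 0 0 0 0.035 0 0.01 0.55; 0 0 0 0.035 0 0.01 0.55; 0 0 0 0.025 0 0.0085 0.55")

```text
time_s: 23.92
tcp_pos: [0.6202, -0.1205, 0.1007]
tool_rot: [[-0.004, -0.004, 1.0], [-1.0, -0.002, -0.004], [0.002, -1.0, -0.004]]
wrist_force: [-0.2, 0.7, -0.2]
finger_gap: 0.0467
```

>>> carry_out(rows="0 0 0 0.02 0 0 0.55; 0 0 0 0 0.02 0 0.55; 0 0 0 0 0.03 0 0.55; 0 0 0 0 0.025 0 0.55; 0 0 0 0 0.01 0 0.55; 0 0 0 0 0 0 0.55; 0 0 0 0 0 0 0.55; 0 0 0 0 0 0 0.55")

```text
time_s: 24.58
tcp_pos: [0.6232, -0.1346, 0.0191]
tool_rot: [[0.001, 0.002, 1.0], [-1.0, -0.0, 0.001], [0.0, -1.0, 0.002]]
wrist_force: [-0.1, -0.2, 1.0]
finger_gap: 0.0472
```

```bash
python3 st.py s wrist
```

```text
t 24.5833 p [ 0.6232 -0.1346  0.0191] F [-0.1  -0.19  0.96] gap 0.0472
[[ 0.001  0.002  1.   ]
 [-1.    -0.     0.001]
 [ 0.    -1.     0.002]] [ 0.34  0.59 -0.25  1.74  0.19  0.84 -1.56]
```

View pics/wrist_s.png

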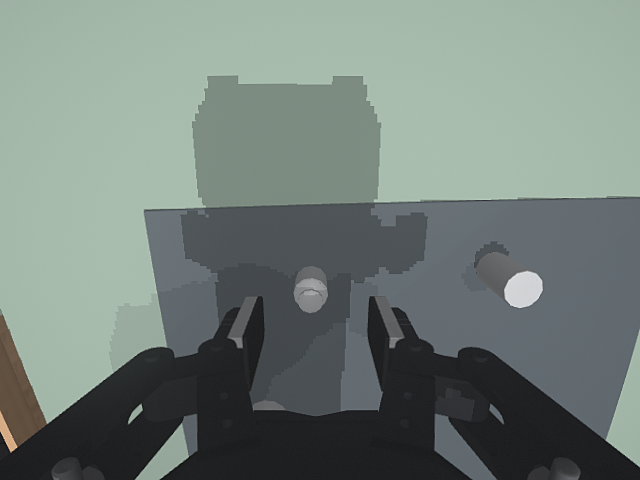

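```bash
python3 - <<'E'
from h import *
f=arm.grab_frame("wrist");print(plane(f,310.5,299,.031),arm.get_state()['tcp_pos'])
E
```

```text
[ 0.62282515 -0.13253852  0.031     ] [ 0.62389159 -0.13460177  0.01999046]
```

>>> carry_out(rows="0 0 0 -0.002 0.012 -0.0005 0.55; 0 0 0 0 0.01 0 0.55; 0 0 0 0 0.008 0 0.55; 0 0 0 0 0.004 0 0.5; 0 0 0 0 0 0 0.4; 0 0 0 0 0 0 0.3; 0 0 0 0 0 0 0.2; 0 0 0 0 0 0 0.1; 0 0 0 0 0 0 0.1; 0 0 0 0 0 0 0.1", force=30)

```text
time_s: 25.52
tcp_pos: [0.6219, -0.1325, -0.0157]
tool_rot: [[0.0, 0.001, 1.0], [-1.0, -0.0, 0.0], [0.0, -1.0, 0.001]]
wrist_force: [-0.8, -0.4, -0.1]
finger_gap: 0.0167
```

>>> carry_out(rows="0 0 0 0 0 0 0.1; 0 0 0 0 0 0 0.1; 0 0 0 0 0 0 0.1")

```text
time_s: 25.77
tcp_pos: [0.6216, -0.1324, -0.0159]
tool_rot: [[0.0, 0.0, 1.0], [-1.0, 0.0, 0.0], [-0.0, -1.0, 0.0]]
wrist_force: [0.6, 0.3, -0.2]
finger_gap: 0.0166
```

```bash
python3 st.py t wrist scene;python3 -c "
import cv2
a=cv2.imread('pics/scene_t.png');cv2.imwrite('pics/scene_t2.png',cv2.resize(a[260:420,270:440],None,fx=3.5,fy=3.5))"
```

```text
t 25.7667 p [ 0.6216 -0.1324 -0.0159] F [ 0.61  0.28 -0.15] gap 0.0166
[[ 0.  0.  1.]
 [-1.  0.  0.]
 [-0. -1.  0.]] [ 0.33  0.63 -0.24  1.75  0.2   0.78 -1.58]
```

View pics/wrist_t.png

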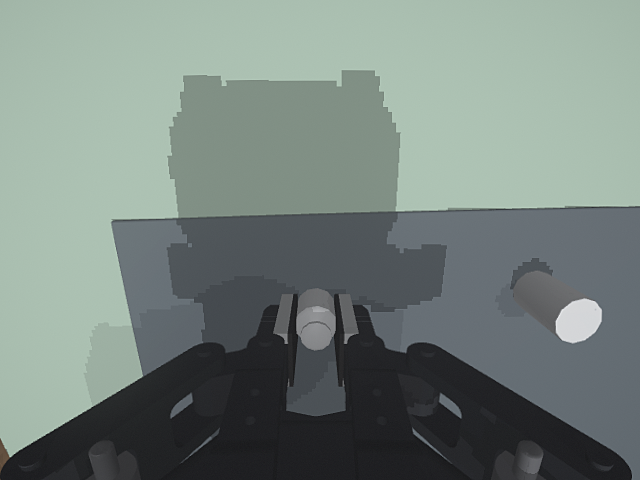

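View pics/scene_t2.png

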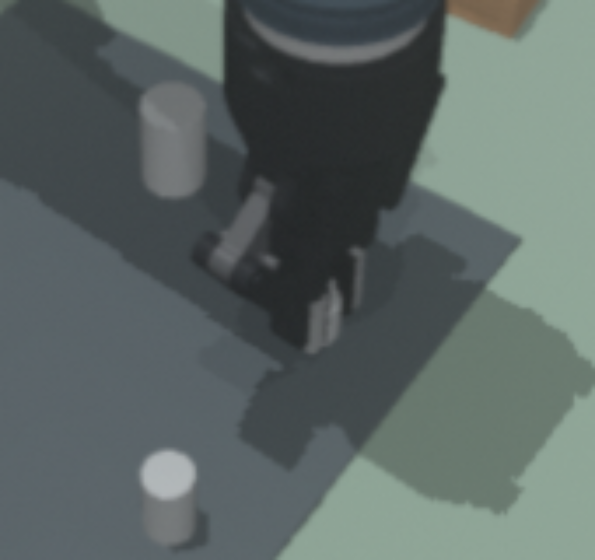

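>>> carry_out(rows="0 0 0 0 -0.004 0 0.1; 0 0 0 0 -0.008 0 0.1; 0 0 0 0 -0.015 0 0.1; 0 0 0 0 -0.025 0 0.1; 0 0 0 0 -0.025 0 0.1; 0 0 0 0 -0.02 0 0.1; 0 0 0 0 -0.01 0 0.1; 0 0 0 0 0 0 0.1; 0 0 0 0 0 0 0.1")

```text
time_s: 26.62
tcp_pos: [0.6221, -0.1325, 0.092]
tool_rot: [[0.0, 0.002, 1.0], [-1.0, -0.0, 0.0], [0.0, -1.0, 0.002]]
wrist_force: [0.3, -0.0, -0.0]
finger_gap: 0.0161
```

```bash
python3 st.py u wrist
```

```text
t 26.6167 p [ 0.6221 -0.1325  0.092 ] F [ 0.26 -0.02 -0.04] gap 0.0161
[[ 0.     0.002  1.   ]
 [-1.    -0.     0.   ]
 [ 0.    -1.     0.002]] [ 0.36  0.49 -0.27  1.71  0.15  0.96 -1.54]
```

View pics/wrist_u.png

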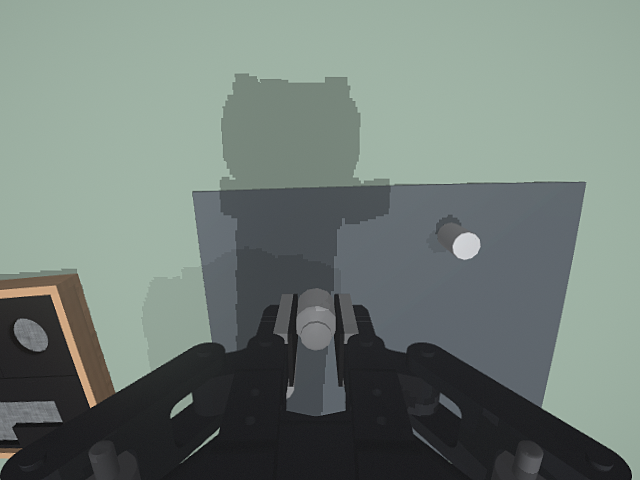

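Held and upright. Moving to the narrow well.

>>> carry_out(rows="0 0 0 -0.01 0 -0.003 0.1; 0 0 0 -0.02 0 -0.006 0.1; 0 0 0 -0.03 0 -0.01 0.1; 0 0 0 -0.035 0 -0.012 0.1; 0 0 0 -0.035 0 -0.012 0.1; 0 0 0 -0.035 0 -0.012 0.1; 0 0 0 -0.03 0 -0.01 0.1; 0 0 0 -0.022 0 -0.006 0.1; 0 0 0 -0.012 0 -0.003 0.1; 0 0 0 -0.008 0 -0.002 0.1")

```text
time_s: 27.5
tcp_pos: [0.5434, 0.1072, 0.0898]
tool_rot: [[0.004, -0.003, 1.0], [-1.0, 0.0, 0.004], [-0.0, -1.0, -0.003]]
wrist_force: [-0.2, -0.6, -0.5]
finger_gap: 0.0167
```

>>> carry_out(rows="0 0 0 0 0.015 0 0.1; 0 0 0 0 0.02 0 0.1; 0 0 0 0 0.02 0 0.1; 0 0 0 0 0.01 0 0.1; 0 0 0 0 0 0 0.1; 0 0 0 0 0 0 0.1; 0 0 0 0 0 0 0.1")

```text
time_s: 28.08
tcp_pos: [0.5466, 0.1041, 0.0267]
tool_rot: [[-0.001, 0.001, 1.0], [-1.0, 0.0, -0.001], [-0.0, -1.0, 0.001]]
wrist_force: [0.5, 0.7, -0.1]
finger_gap: 0.0166
```

```bash
python3 st.py v wrist
```

```text
t 28.0833 p [0.5466 0.1041 0.0267] F [ 0.52  0.66 -0.08] gap 0.0166
[[-0.001  0.001  1.   ]
 [-1.     0.    -0.001]
 [-0.    -1.     0.001]] [ 0.03  0.46 -0.34  1.94  0.22  0.77 -2.01]
```

View pics/wrist_v.png

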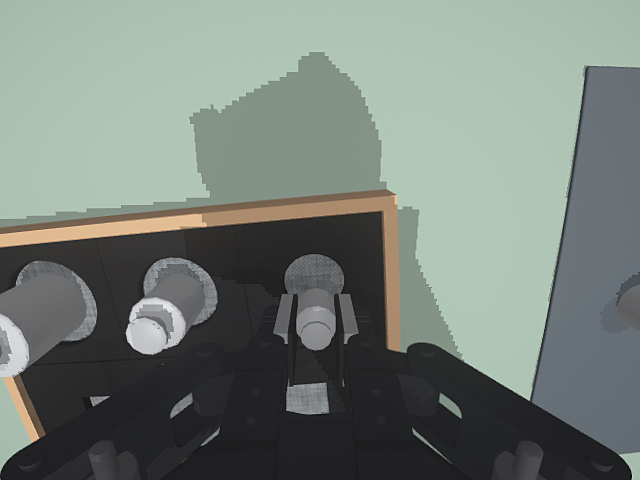

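```bash
python3 - <<'E'
from h import *
f=arm.grab_frame("wrist")
for a in [(314,254),(285,277),(344,277),(307,383),(307,414)]: print(plane(f,*a,.0148).round(4))
print(arm.get_state()['tcp_pos'])
E
```

```text
[0.5619 0.1049 0.0148]
[0.5485 0.1211 0.0148]
[0.5485 0.0882 0.0148]
[0.478  0.1093 0.0148]
[0.454  0.1095 0.0148]
[0.54695424 0.10462064 0.02729903]
```

>>> carry_out(rows="0 0 0 0 0.01 -0.001 0.1; 0 0 0 0 0.008 0 0.1; 0 0 0 0 0.005 0 0.1; 0 0 0 0 0.003 0 0.1; 0 0 0 0 0.0015 0 0.1; 0 0 0 0 0 0 0.1; 0 0 0 0 0 0 0.1; 0 0 0 0 0 0 0.1")

```text
time_s: 28.85
tcp_pos: [0.5448, 0.1047, -0.0013]
tool_rot: [[0.0, 0.001, 1.0], [-1.0, 0.0, 0.0], [-0.0, -1.0, 0.001]]
wrist_force: [-0.5, 0.2, -1.0]
finger_gap: 0.0165
```

>>> carry_out(rows="0 0 0 0 0.001 0 0.1; 0 0 0 0 0.001 0 0.1; 0 0 0 0 0 0 0.1; 0 0 0 0 0 0 0.1; 0 0 0 0 0 0 0.1")

```text
time_s: 29.27
tcp_pos: [0.5445, 0.1046, -0.0035]
tool_rot: [[0.0, 0.0, 1.0], [-1.0, 0.0, 0.0], [-0.0, -1.0, 0.0]]
wrist_force: [-0.3, -0.4, -0.4]
finger_gap: 0.0161
```

>>> carry_out(rows="0 0 0 0 0.0006 0 0.1; 0 0 0 0 0 0 0.1; 0 0 0 0 0 0 0.1; 0 0 0 0 0 0 0.1")

```text
time_s: 29.6
tcp_pos: [0.5447, 0.1046, -0.0039]
tool_rot: [[0.0, 0.0, 1.0], [-1.0, 0.0, 0.0], [-0.0, -1.0, 0.0]]
wrist_force: [-0.5, -0.5, 2.5]
finger_gap: 0.0167
```

>>> carry_out(rows="0 0 0 0 0.0006 0 0.1; 0 0 0 0 0 0 0.1; 0 0 0 0 0 0 0.1; 0 0 0 0 0 0 0.1")

```text
time_s: 29.93
tcp_pos: [0.5448, 0.1046, -0.0041]
tool_rot: [[0.0, 0.0, 1.0], [-1.0, -0.0, 0.0], [0.0, -1.0, 0.0]]
wrist_force: [-1.8, -0.2, 5.3]
finger_gap: 0.0166
```

Contact. Releasing slowly and retreating.

>>> carry_out(rows="0 0 0 0 0 0 0.21; 0 0 0 0 0 0 0.25; 0 0 0 0 0 0 0.3; 0 0 0 0 0 0 0.36; 0 0 0 0 0 0 0.36; 0 0 0 0 0 0 0.36; 0 0 0 0 0 0 0.36")

```text
time_s: 30.52
tcp_pos: [0.5451, 0.1051, -0.0046]
tool_rot: [[0.001, 0.001, 1.0], [-1.0, 0.001, 0.001], [-0.001, -1.0, 0.001]]
wrist_force: [0.8, 0.9, 1.7]
finger_gap: 0.0309
```

>>> carry_out(rows="0 0 0 0 -0.006 0 0.36; 0 0 0 0 -0.015 0 0.36; 0 0 0 0 -0.03 0 0.36; 0 0 0 0 -0.03 0 0.36; 0 0 0 0 -0.025 0 0.36; 0 0 0 0 0 0 0.36; 0 0 0 0 0 0 0.36")

```text
time_s: 31.1
tcp_pos: [0.5456, 0.1041, 0.1029]
tool_rot: [[-0.0, 0.003, 1.0], [-1.0, -0.0, -0.0], [0.0, -1.0, 0.003]]
wrist_force: [-0.3, -0.6, -0.1]
finger_gap: 0.0308
```

```bash
python3 st.py w wrist scene
```

```text
t 31.1 p [0.5456 0.1041 0.1029] F [-0.3  -0.59 -0.1 ] gap 0.0308
[[-0.     0.003  1.   ]
 [-1.    -0.    -0.   ]
 [ 0.    -1.     0.003]] [ 0.06  0.35 -0.37  1.9   0.16  0.91 -1.96]
```

View pics/wrist_w.png

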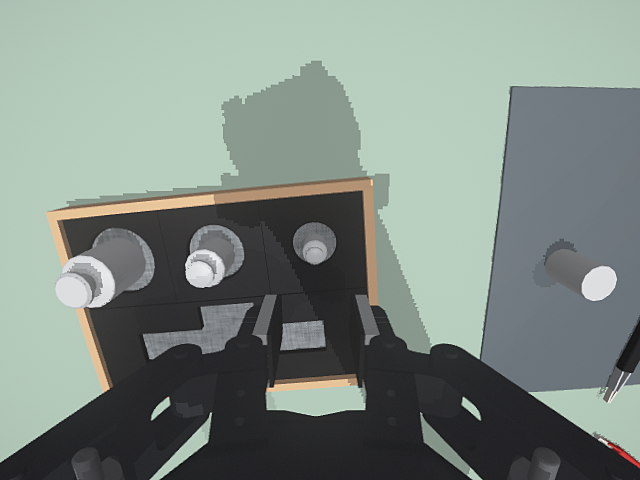

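View pics/scene_w.png

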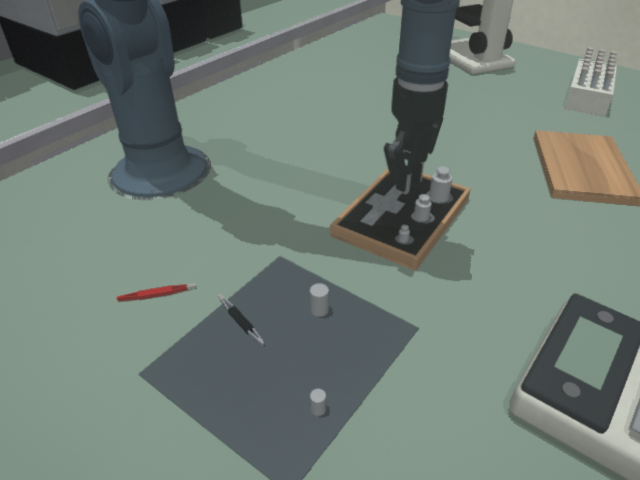

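All three weights stand in their wells. Now the black forceps. They point about -12° in yaw, so I'll turn the tool by +12.4°.

>>> carry_out(rows="0 0 0 0.01 0 -0.003 0.4; 0 0 0 0.02 0 -0.006 0.4; 0 0 0 0.03 0 -0.01 0.4; 0 0 0 0.035 0 -0.012 0.4; 0 0 0 0.035 0 -0.012 0.4; 0 0 0 0.035 0 -0.012 0.4; 0 0 0 0.035 0 -0.012 0.4; 0 0 0 0.035 0 -0.012 0.4; 0 0 0 0.03 0 -0.01 0.4; 0 0 0 0.025 0 -0.006 0.4")

```text
time_s: 32.03
tcp_pos: [0.4454, -0.1887, 0.0996]
tool_rot: [[-0.004, -0.005, 1.0], [-1.0, 0.0, -0.004], [-0.0, -1.0, -0.005]]
wrist_force: [0.5, 0.3, -0.1]
finger_gap: 0.0338
```

>>> carry_out(rows="0 0 0 0.01 0 -0.002 0.4; 0 6.2 0 0 0 0 0.4; 0 6.2 0 0 0 0 0.4; 0 0 0 0 0.02 0 0.4; 0 0 0 0 0.03 0 0.4; 0 0 0 0 0.02 0 0.4; 0 0 0 0 0.01 0 0.4; 0 0 0 0 0 0 0.4; 0 0 0 0 0 0 0.4; 0 0 0 0 0 0 0.4")

```text
time_s: 32.87
tcp_pos: [0.4486, -0.1956, 0.0221]
tool_rot: [[-0.214, 0.001, 0.977], [-0.977, -0.0, -0.214], [0.0, -1.0, 0.002]]
wrist_force: [0.8, -0.5, 0.1]
finger_gap: 0.0343
```

```bash
python3 st.py x wrist
```

```text
t 32.8667 p [ 0.4486 -0.1956  0.0221] F [ 0.84 -0.51  0.13] gap 0.0343
[[-0.214  0.001  0.977]
 [-0.977 -0.    -0.214]
 [ 0.    -1.     0.002]] [ 0.48  0.35 -0.17  2.1   0.09  0.69 -1.54]
```

View pics/wrist_x.png

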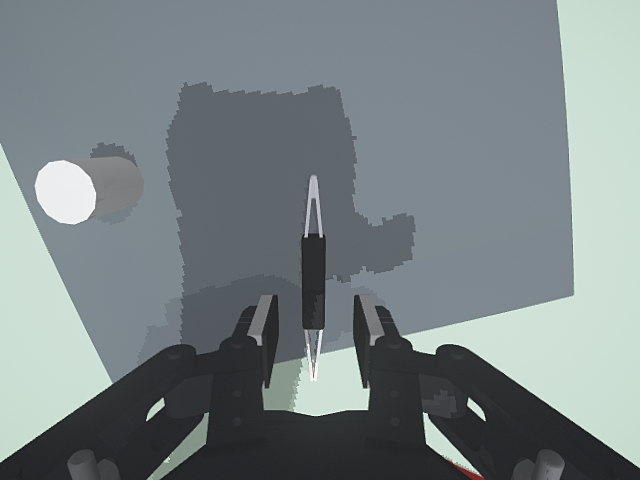

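```bash
python3 - <<'E'
from h import *
f=arm.grab_frame("wrist")
a=plane(f,314,234,.013);b=plane(f,313.5,329,.013);print(a,b,(a+b)/2,np.linalg.norm(a-b)); t1=plane(f,313.5,176,.01);t2=plane(f,314,380,.01);print((t1+t2)/2,np.linalg.norm(t1-t2),np.degrees(np.arctan2(*(t1-t2)[1::-1])))
s=arm.get_state();print(s['tcp_pos'],s['tool_rot'].T@((t1+t2)/2-s['tcp_pos']),s['tool_rot'].T@((a+b)/2-s['tcp_pos']))
E
```

```text
[ 0.47543414 -0.20149234  0.013     ] [ 0.42045248 -0.1890862   0.013     ] [ 0.44794331 -0.19528927  0.013     ] 0.05636395970156568
[ 0.44431833 -0.19449142  0.01      ] 0.12364193051888417 -12.30352229026614
[ 0.44903887 -0.19592112  0.02262511] [-0.0003899   0.01261091 -0.00495319] [-0.0003863   0.00962149 -0.00123292]
```

>>> carry_out(rows="0 0 0 0 0.015 -0.002 0.4; 0 0 0 0 0.012 0 0.4; 0 0 0 0 0.008 0 0.4; 0 0 0 0 0.005 0 0.4; 0 0 0 0 0.002 0 0.4; 0 0 0 0 0 0 0.4; 0 0 0 0 0 0 0.3; 0 0 0 0 0 0 0.2; 0 0 0 0 0 0 0.08; 0 0 0 0 0 0 0.05", force=30)

```text
time_s: 33.8
tcp_pos: [0.4465, -0.1954, -0.02]
tool_rot: [[-0.214, 0.001, 0.977], [-0.977, -0.001, -0.214], [0.0, -1.0, 0.002]]
wrist_force: [0.2, 0.1, 2.9]
finger_gap: 0.012
```

>>> carry_out(rows="0 0 0 0 0 0 0.05; 0 0 0 0 0 0 0.05; 0 0 0 0 0 0 0.05; 0 0 0 0 0 0 0.05")

```text
time_s: 34.13
tcp_pos: [0.4465, -0.1953, -0.02]
tool_rot: [[-0.214, 0.001, 0.977], [-0.977, -0.001, -0.214], [0.0, -1.0, 0.001]]
wrist_force: [0.1, 1.2, 5.2]
finger_gap: 0.0115
```

```bash
python3 st.py y wrist
```

```text
t 34.1333 p [ 0.4465 -0.1953 -0.02  ] F [0.08 1.16 5.23] gap 0.0115
[[-0.214  0.001  0.977]
 [-0.977 -0.001 -0.214]
 [ 0.    -1.     0.001]] [ 0.47  0.43 -0.16  2.12  0.12  0.6  -1.56]
```

View pics/wrist_y.png

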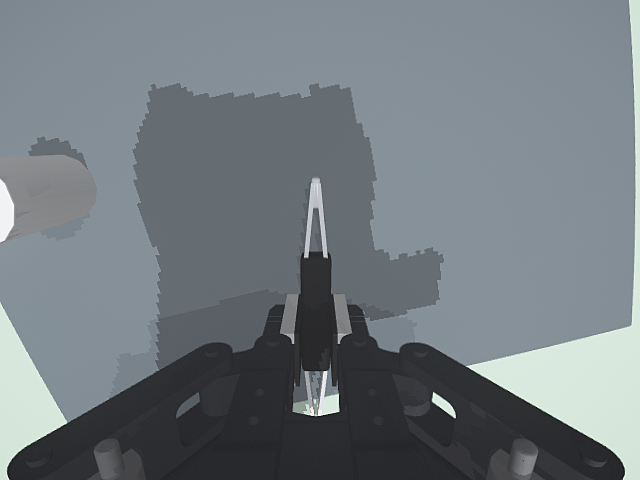

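>>> carry_out(rows="0 0 0 0 -0.004 0 0.05; 0 0 0 0 -0.01 0 0.05; 0 0 0 0 -0.02 0 0.05; 0 0 0 0 -0.025 0 0.05; 0 0 0 0 -0.025 0 0.05; 0 0 0 0 -0.025 0 0.05; 0 0 0 0 -0.015 0 0.05; 0 0 0 0 0 0 0.05; 0 0 0 0 0 0 0.05")

```text
time_s: 34.93
tcp_pos: [0.4461, -0.1953, 0.1042]
tool_rot: [[-0.214, 0.002, 0.977], [-0.977, -0.001, -0.214], [0.0, -1.0, 0.002]]
wrist_force: [0.3, 0.3, -1.6]
finger_gap: 0.0117
```

```bash
python3 st.py z wrist
```

```text
t 34.9333 p [ 0.4461 -0.1953  0.1042] F [ 0.33  0.35 -1.57] gap 0.0117
[[-0.214  0.002  0.977]
 [-0.977 -0.001 -0.214]
 [ 0.    -1.     0.002]] [ 0.5   0.21 -0.19  2.07  0.05  0.87 -1.51]
```

View pics/wrist_z.png

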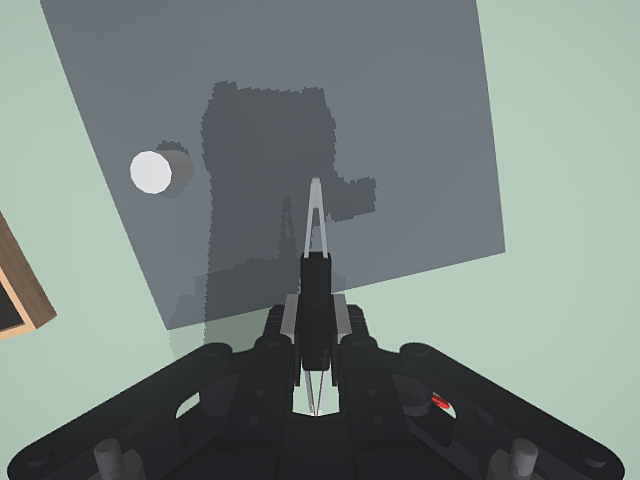

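>>> carry_out(rows="0 -5.95 0 0 0 0 0.05; 0 -5.95 0 0 0 0 0.05; 0 -5.95 0 0 0 0 0.05; 0 -5.95 0 0 0 0 0.05; 0 -5.95 0 0 0 0 0.05; 0 -5.95 0 0 0 0 0.05; 0 -5.95 0 0 0 0 0.05; 0 -5.95 0 0 0 0 0.05; 0 -5.95 0 0 0 0 0.05")

```text
time_s: 35.73
tcp_pos: [0.4438, -0.1942, 0.1011]
tool_rot: [[0.662, -0.004, 0.749], [-0.749, 0.002, 0.662], [-0.004, -1.0, -0.002]]
wrist_force: [-0.5, 0.9, 0.1]
finger_gap: 0.0123
```

>>> carry_out(rows="0 -5.95 0 0 0 0 0.05; 0 -5.95 0 0 0 0 0.05; 0 -5.95 0 0 0 0 0.05; 0 -5.95 0 0 0 0 0.05; 0 -5.95 0 0 0 0 0.05; 0 -5.95 0 0 0 0 0.05; 0 -5.95 0 0 0 0 0.05; 0 -5.95 0 0 0 0 0.05; 0 -5.95 0 0 0 0 0.05; 0 0 0 0 0 0 0.05")

```text
time_s: 36.57
tcp_pos: [0.4439, -0.1943, 0.1013]
tool_rot: [[0.996, -0.004, -0.084], [0.084, 0.002, 0.996], [-0.004, -1.0, 0.003]]
wrist_force: [-0.0, -0.4, -0.5]
finger_gap: 0.0123
```

>>> carry_out(rows="0 0 0 0.001 0 0.01 0.05; 0 0 0 0.003 0 0.02 0.05; 0 0 0 0.004 0 0.03 0.05; 0 0 0 0.004 0 0.03 0.05; 0 0 0 0.004 0 0.03 0.05; 0 0 0 0.004 0 0.03 0.05; 0 0 0 0.004 0 0.03 0.05; 0 0 0 0.004 0 0.03 0.05; 0 0 0 0.004 0 0.03 0.05; 0 0 0 0.004 0 0.03 0.05")

```text
time_s: 37.4
tcp_pos: [0.458, 0.0791, 0.1027]
tool_rot: [[0.997, -0.001, -0.08], [0.08, -0.0, 0.997], [-0.001, -1.0, 0.0]]
wrist_force: [0.7, 0.2, -0.2]
finger_gap: 0.0118
```

```bash
python3 st.py aa wrist
```

```text
t 37.4 p [0.458  0.0791 0.1027] F [ 0.71  0.18 -0.18] gap 0.0118
[[ 0.997 -0.001 -0.08 ]
 [ 0.08  -0.     0.997]
 [-0.001 -1.     0.   ]] [ 0.32  0.22 -0.63  2.1   0.17  0.87 -0.32]
```

>>> carry_out(rows="0 0 0 0.003 0 0.025 0.05; 0 0 0 0.003 0 0.025 0.05; 0 0 0 0.002 0 0.022 0.05; 0 0 0 0.001 0 0.014 0.05; 0 0 0 0.001 0 0.008 0.05; 0 0 0 0 0 0 0.05; 0 0 0 0 0 0 0.05; 0 0 0 0 0 0 0.05; 0 0 0 0 0 0 0.05")

```text
time_s: 38.2
tcp_pos: [0.4616, 0.1697, 0.103]
tool_rot: [[0.997, -0.001, -0.079], [0.079, -0.001, 0.997], [-0.001, -1.0, -0.001]]
wrist_force: [-0.3, -0.5, -0.6]
finger_gap: 0.0121
```

```bash
python3 st.py ab wrist scene
```

```text
t 38.2 p [0.4616 0.1697 0.103 ] F [-0.29 -0.51 -0.65] gap 0.0121
[[ 0.997 -0.001 -0.079]
 [ 0.079 -0.001  0.997]
 [-0.001 -1.    -0.001]] [ 0.16  0.28 -0.67  2.03  0.22  0.9  -0.54]
```

View pics/wrist_ab.png

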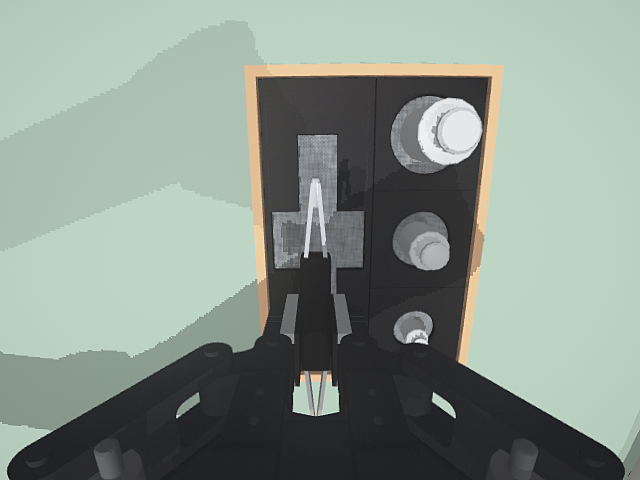

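View pics/scene_ab.png

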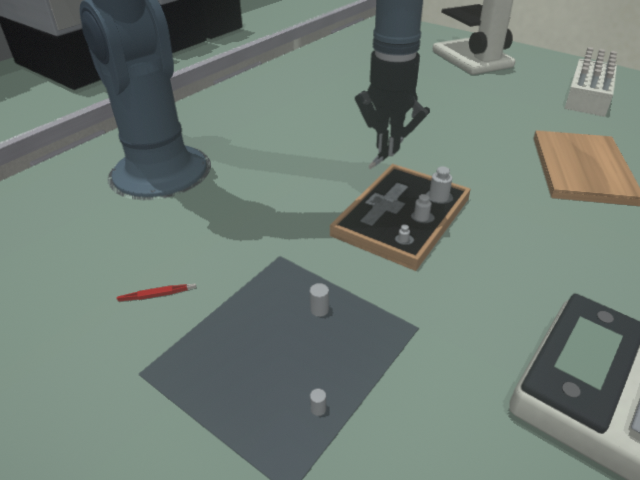

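```bash
python3 - <<'E'
from h import *
S=arm.grab_frame("scene")
for u,v in [(75,225),(75,265),(45,250),(280,430),(385,490)]:
    o,d=ray(S,u/5+140,v/5+230)
    P=o+d*(.542-o[0])/d[0]; print((u,v),'dy from axis',(P[1]+.286).round(4),'above tip',(P[2]-.168).round(4))
f=arm.grab_frame("wrist")
for a in [(272,211),(364,211),(364,268),(274,268),(298,134),(337,134)]:
    P=plane(f,*a,.0148); print(P.round(4))
a=np.mean([plane(f,*q,.0148) for q in [(272,211),(364,211),(364,268),(274,268)]],0);s=arm.get_state();print(a,s['tcp_pos'],s['tool_rot'].T@(a-s['tcp_pos']))
E
```

```text
(75, 225) dy from axis -0.0628 above tip 0.1082
(75, 265) dy from axis -0.065 above tip 0.1
(45, 250) dy from axis -0.0695 above tip 0.1072
(280, 430) dy from axis -0.0338 above tip 0.0279
(385, 490) dy from axis -0.0127 above tip -0.0108
[0.4259 0.1932 0.0148]
[0.4947 0.1988 0.0148]
[0.5002 0.1537 0.0148]
[0.4295 0.148  0.0148]
[0.4417 0.2499 0.0148]
[0.4692 0.2521 0.0148]
[0.46261166 0.17342265 0.0148    ] [0.46173911 0.17056779 0.10325768] [0.00110047 0.08845666 0.00280736]
```

>>> carry_out(rows="0 0 0 0.001 0.015 0.003 0.05; 0 0 0 0 0.025 0.002 0.05; 0 0 0 0 0.025 0 0.05; 0 0 0 0 0.015 0 0.05; 0 0 0 0 0.01 0 0.05; 0 0 0 0 0 0 0.05; 0 0 0 0 0 0 0.05; 0 0 0 0 0 0 0.05")

```text
time_s: 39.07
tcp_pos: [0.4633, 0.177, 0.0143]
tool_rot: [[0.997, 0.002, -0.082], [0.082, 0.001, 0.997], [0.002, -1.0, 0.001]]
wrist_force: [0.4, 0.8, -1.2]
finger_gap: 0.0123
```

```bash
python3 st.py ac wrist scene;python3 -c "
import cv2
a=cv2.imread('pics/scene_ac.png');cv2.imwrite('pics/scene_ac2.png',cv2.resize(a[120:280,320:490],None,fx=3.5,fy=3.5))"
```

```text
t 39.0667 p [0.4633 0.177  0.0143] F [ 0.38  0.8  -1.19] gap 0.0123
[[ 0.997  0.002 -0.082]
 [ 0.082  0.001  0.997]
 [ 0.002 -1.     0.001]] [ 0.08  0.44 -0.6   2.07  0.37  0.73 -0.67]
```

View pics/wrist_ac.png

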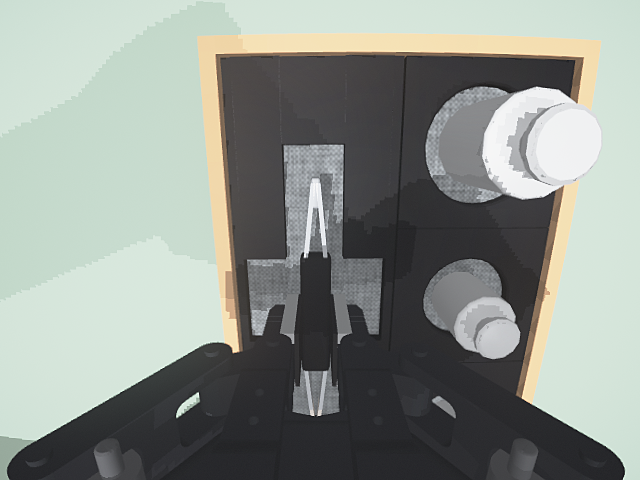

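View pics/scene_ac2.png

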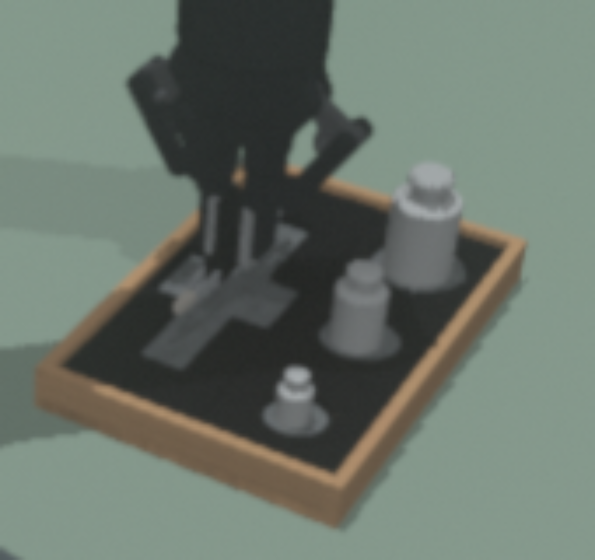

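>>> carry_out(rows="0 0 0 0 0.008 0 0.05; 0 0 0 0 0.006 0 0.05; 0 0 0 0 0.003 0 0.05; 0 0 0 0 0 0 0.05; 0 0 0 0 0 0 0.05; 0 0 0 0 0 0 0.05")

```text
time_s: 39.67
tcp_pos: [0.4621, 0.1767, -0.0038]
tool_rot: [[0.997, -0.0, -0.082], [0.082, 0.0, 0.997], [-0.0, -1.0, 0.0]]
wrist_force: [0.6, -0.5, -0.2]
finger_gap: 0.0117
```

>>> carry_out(rows="0 0 0 0 0.0015 0 0.05; 0 0 0 0 0 0 0.05; 0 0 0 0 0 0 0.05; 0 0 0 0 0 0 0.05")

```text
time_s: 40.0
tcp_pos: [0.4622, 0.1766, -0.0051]
tool_rot: [[0.997, 0.0, -0.082], [0.082, 0.0, 0.997], [0.0, -1.0, 0.0]]
wrist_force: [0.3, 0.9, -0.6]
finger_gap: 0.0121
```

>>> carry_out(rows="0 0 0 0 0.0015 0 0.05; 0 0 0 0 0.001 0 0.05; 0 0 0 0 0 0 0.05; 0 0 0 0 0 0 0.05; 0 0 0 0 0 0 0.05")

```text
time_s: 40.42
tcp_pos: [0.4621, 0.1765, -0.0078]
tool_rot: [[0.997, -0.0, -0.082], [0.082, -0.0, 0.997], [-0.0, -1.0, 0.0]]
wrist_force: [0.2, 0.4, -0.6]
finger_gap: 0.0119
```

>>> carry_out(rows="0 0 0 0 0.0007 0 0.05; 0 0 0 0 0 0 0.05; 0 0 0 0 0 0 0.05; 0 0 0 0 0 0 0.05")

```text
time_s: 40.75
tcp_pos: [0.4623, 0.1766, -0.008]
tool_rot: [[0.997, 0.0, -0.082], [0.082, -0.0, 0.997], [0.0, -1.0, -0.0]]
wrist_force: [-2.2, -0.9, 4.9]
finger_gap: 0.0118
```

Contact with the trough floor. Opening gently inside the notch and retreating.

>>> carry_out(rows="0 0 0 0 0 0 0.16; 0 0 0 0 0 0 0.2; 0 0 0 0 0 0 0.25; 0 0 0 0 0 0 0.29; 0 0 0 0 0 0 0.29; 0 0 0 0 0 0 0.29; 0 0 0 0 0 0 0.29")

```text
time_s: 41.33
tcp_pos: [0.4621, 0.1766, -0.0085]
tool_rot: [[0.997, -0.0, -0.082], [0.082, 0.0, 0.997], [-0.0, -1.0, 0.0]]
wrist_force: [-0.3, 0.8, -0.4]
finger_gap: 0.0246
```

>>> carry_out(rows="0 0 0 0 -0.006 0 0.29; 0 0 0 0 -0.015 0 0.29; 0 0 0 0 -0.03 0 0.29; 0 0 0 0 -0.03 0 0.29; 0 0 0 0 -0.03 0 0.29; 0 0 0 0 -0.03 0 0.29; 0 0 0 0 0 0 0.29; 0 0 0 0 0 0 0.29")

```text
time_s: 42.0
tcp_pos: [0.4641, 0.1773, 0.1352]
tool_rot: [[0.997, 0.006, -0.082], [0.082, 0.001, 0.997], [0.006, -1.0, 0.0]]
wrist_force: [-0.4, -0.6, -1.0]
finger_gap: 0.0249
```

>>> carry_out(rows="0 0 0 0 0 -0.02 0.29; 0 0 0 0 0 -0.035 0.29; 0 0 0 0 0 -0.035 0.29; 0 0 0 0 0 -0.035 0.29; 0 0 0 0 0 -0.02 0.29; 0 0 0 0 0 0 0.29; 0 0 0 0 0 0 0.29")

```text
time_s: 42.58
tcp_pos: [0.4728, 0.0304, 0.1312]
tool_rot: [[0.997, -0.003, -0.079], [0.079, 0.0, 0.997], [-0.003, -1.0, 0.0]]
wrist_force: [0.1, 0.1, -0.1]
finger_gap: 0.0243
```

```bash
python3 st.py ad wrist scene top;python3 -c "
import cv2
a=cv2.imread('pics/top_ad.png');cv2.imwrite('pics/top_ad2.png',cv2.resize(a[160:275,160:305],None,fx=5,fy=5))
a=cv2.imread('pics/scene_ad.png');cv2.imwrite('pics/scene_ad2.png',cv2.resize(a[140:420,230:490],None,fx=2.1,fy=2.1))"
```

```text
t 42.5833 p [0.4728 0.0304 0.1312] F [ 0.09  0.13 -0.1 ] gap 0.0243
[[ 0.997 -0.003 -0.079]
 [ 0.079  0.     0.997]
 [-0.003 -1.     0.   ]] [ 0.41  0.19 -0.61  2.05  0.13  0.94 -0.19]
```

View pics/wrist_ad.png

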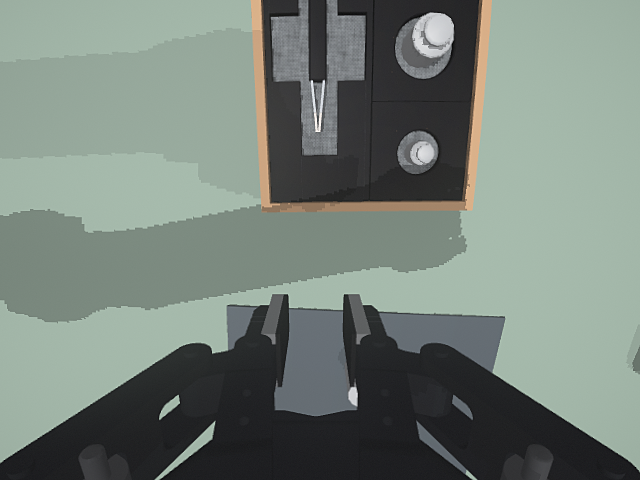

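View pics/top_ad2.png

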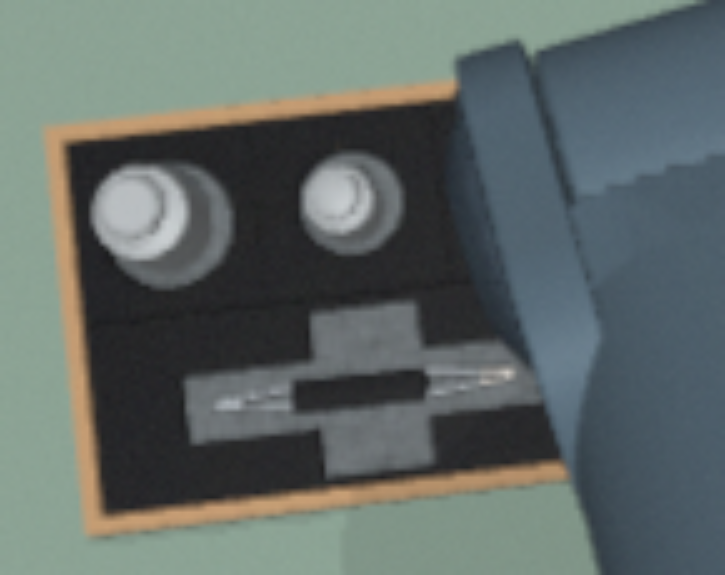

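View pics/scene_ad2.png

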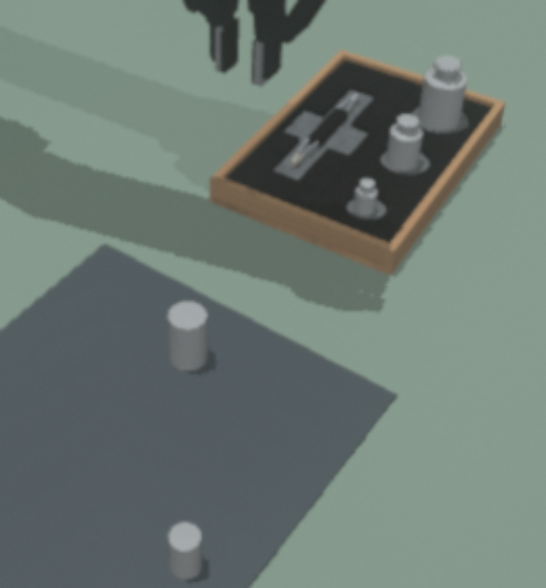

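The pictures show the forceps flat in the trough, all three weights upright in their wells, both specimens standing on the mat, and the arm clear of everything. Handing in.

```bash
python3 -c "
from cell import arm
print(arm.job_done())"
```

```text
the job is handed in; nothing more can be done
None
```

The weight set is back in its tray and the job is handed in, at about 43 s of robot time. I placed the 500 g, 200 g and 50 g weights upright in the wide, middle and narrow wells, in that order. The black forceps went last and lie flat in the trough. I lowered each one until the wrist force showed contact, then released it.

**Last checks:** The final scene and wrist pictures show the weights upright in their wells, the forceps inside the trough, and the arm clear of everything. Both specimens still stand on the mat, and I did not touch the red forceps. The top view agrees, but the arm hid the narrow well in it.

**What disagreed:**
- **Fingertip height:** The real fingertips stand about 28 mm above the reported TCP (triangulated from two cameras), while the description puts them 11 mm below. My first grasp of the 500 g weight therefore closed on nothing at knob height, and the weight stayed standing. I corrected for this on every later move.
- **Camera positions:** The cameras differed by about 2–3 mm when things were near the picture centre, and by up to about 10 mm towards the picture edge. I re-measured with the wrist camera close up before each grasp and each placing.

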